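# Put the breakfast condiments back into cruet stand and spread crate

## Task

Tidy the condiments away: the wooden pepper mill goes in the wide ring and the salt shaker in the narrow ring of the wire cruet stand; the jam jar and the honey jar go in the wooden crate, one in each bay. Keep them all upright and set each one gently down on the bottom of its place, without dropping it or knocking any over. Leave the white chalk pen and the counter bell where they are.

Things in the scene. Friction and masses are not known exactly. Their poses are not given: they have to be found in the camera images.
- pepper_mill: turned brown wooden pepper mill, standing upright, 58 mm in diameter at the foot and 150 mm tall, 0.18 kg; best gripped by its round head, a solid 50 mm across from 109 to 139 mm above the foot (a 12 mm wide metal finial reaches from there to 150 mm; the head does not turn). Origin: centre of its underside, z up along the mill.
- salt_shaker: grey and clear salt shaker, standing upright: round body 44 mm across up to 74 mm, then a narrower grey cap (34 mm across) to 90 mm, 0.1 kg. Origin: centre of its underside, z up.
- jam_jar: round glass jar of pink-red jam with a grey metal lid, standing upright, 62 mm in diameter (lid 57 mm), 99 mm tall, 0.44 kg. Origin: centre of its underside, z up.
- honey_jar: round glass jar of pale spread with a red lid, standing upright, 56 x 62 mm across (its x and y; lid 56 mm), 86 mm tall, 0.36 kg; this is the honey jar. Origin: centre of its underside, z up.
- cruet_stand: cruet stand, fixed: pale wooden foot 88 (x) by 176 (y) mm, 10 mm thick, its top the floor for both pieces; two chromed rings of 4 mm wire, top 38 mm above the table. Wide ring (mill): 78 mm inside, centre at y = -43 mm; narrow ring (salt): 62 mm inside, at y = +46 mm; both x = 0. Carrying loop between them at y = +5 mm, 28 mm wide, 82 mm high. Origin: centre of the underside, z up.
- spread_crate: brown slatted wooden crate, fixed, 90 (x) by 176 (y) mm, 40 mm high, walls 5 mm; a divider across the middle (38 mm high) makes two square bays, about 80 by 80 mm inside, cork floor 8 mm above the table; bay centres at x = 0, y = -43 mm and y = +43 mm. Origin: centre of the underside, on the table; z up. A glass biscuit jar, 240 mm tall, stands close beside the right-hand one of crate and stand.
- chalk_pen: bystander, loose: white pen with a blue cap lying flat between the turquoise and the white cake plate, 135 mm long (its y), 17 mm thick (the plates' glass domes are 100 mm in radius, up to 165 mm tall). Origin: centre of its underside.
- counter_bell: bystander, loose: chromed call bell on a dark base, at the back left beside the wooden cake board, 74 mm across, 52 mm high. Origin: centre of its underside.

How it is judged:
At the end, for the whole second after the job is handed in: mill in the wide ring, shaker in the narrow ring, jam and honey in one crate bay each, all standing on the floor there: centres within 14 mm along both axes of stand or crate, height within 5 mm, upright within 0.12 rad, at rest; chalk pen and bell within 30 mm of their start (x of pepper_mill in the frame of cruet_stand between -0.014 and 0.014 m and y of pepper_mill in the frame of cruet_stand between -0.057 and -0.029 m and z of pepper_mill in the frame of cruet_stand between 0.005 and 0.016 m and x of salt_shaker in the frame of cruet_stand between -0.014 and 0.014 m and y of salt_shaker in the frame of cruet_stand between 0.032 and 0.06 m and z of salt_shaker in the frame of cruet_stand between 0.005 and 0.016 m and ((x of jam_jar in the frame of spread_crate between -0.014 and 0.014 m and y of jam_jar in the frame of spread_crate between -0.057 and -0.029 m and z of jam_jar in the frame of spread_crate between 0.003 and 0.014 m and x of honey_jar in the frame of spread_crate between -0.014 and 0.014 m and y of honey_jar in the frame of spread_crate between 0.029 and 0.057 m and z of honey_jar in the frame of spread_crate between 0.003 and 0.014 m) or (x of jam_jar in the frame of spread_crate between -0.014 and 0.014 m and y of jam_jar in the frame of spread_crate between 0.029 and 0.057 m and z of jam_jar in the frame of spread_crate between 0.003 and 0.014 m and x of honey_jar in the frame of spread_crate between -0.014 and 0.014 m and y of honey_jar in the frame of spread_crate between -0.057 and -0.029 m and z of honey_jar in the frame of spread_crate between 0.003 and 0.014 m)) and angle between each of pepper_mill, salt_shaker, jam_jar, honey_jar's own z axis and vertical below 0.12 rad and linear speed of each of pepper_mill, salt_shaker, jam_jar, honey_jar below 0.03 m/s and distance of each of chalk_pen, counter_bell from where it was at the start of the episode below 0.03 m); the robot touches nothing.
It fails at once if the chalk pen or the bell is moved by more than 30 mm (distance of any of chalk_pen, counter_bell from where it was at the start of the episode above 0.03 m).
It fails at once if a mill, shaker or jar is knocked over (tilted beyond 0.7 rad) (angle between any of pepper_mill, salt_shaker, jam_jar, honey_jar's own z axis and vertical above 0.7 rad).
It fails at once if a mill, shaker or jar is dropped (faster than 0.7 m/s out of the fingers' hold: a fall of about 25 mm) ((linear speed of pepper_mill above 0.7 m/s and contact force between the fingers and pepper_mill below 0.05 N) or (linear speed of salt_shaker above 0.7 m/s and contact force between the fingers and salt_shaker below 0.05 N) or (linear speed of jam_jar above 0.7 m/s and contact force between the fingers and jam_jar below 0.05 N) or (linear speed of honey_jar above 0.7 m/s and contact force between the fingers and honey_jar below 0.05 N)).
It also fails if it takes over 88 s, if anything falls off the work surface, if the arm or the gripper's body presses on something with over 40 N, if the wrist force passes 120 N, or if a joint passes its speed limit or range.

## Robot

A 6-joint arm with a two-finger parallel gripper is mounted at the origin on a cart in front of the work surface, level with it; the furniture and walls round the work are solid. World frame = base frame: x ahead of the robot, y to its left, z up, the work surface at z = 0. Lengths are in m, angles in rad, forces in N, time in s.
With the tool pointing down it reaches from about 0.3 to 0.825 m from the base axis. Payload 5.4 kg.
Tool frame: the origin (TCP) lies between the finger pads; the fingertips stand 14 mm ahead of it and the grasp point (between the pads) lies 5 mm behind it; z points along the fingers, x is the direction in which the jaws open and shut, and the axes are right-handed (so a half turn about z gives the same grasp; the last joint's range is limited). The gripper opens to 92 mm and grips with 3 to 60 N. Pads are 20 mm wide; open, the fingers measure 128 mm over their backs; the gripper's body (75 mm by 189 mm) begins 69 mm behind the grasp point.
Start: joints at [0.908, 0.158, 1.597, -0, 1.386, -0.21], TCP at [0.252, 0.517, 0.229] pointing down, gripper open.
Joint ranges: [-2.91, 2.91], [-0.94, 2.29], [0.18, 2.7], [-1.29, 4.43], [0.17, 2.64], [-3, 3]. Speed limits (rad/s): [2.57, 2.57, 3.14, 3.14, 3.14, 3.14].

## Interface

Orientations are given as a unit quaternion [x, y, z, w].
In Python, from station import monitor, viewer, arm gives the robot as it stands.
- The arm moves only by the tool drive_tool, never from a script. Its argument "steps" is text: rows parted by semicolons, each of 7 numbers parted by spaces: the turn, a rotation vector about the tool's x, y, z in rad, then the shift along the tool's x, y, z in cm, then the opening, from -1 (shut) to 1 (fully open). A call has 1 to 8 rows; each row shifts and turns the commanded pose from where the row before left it, along the tool's axes as they then stand; what a row does not reach is not made up. A row lasts 1/12 s, in which the tool goes at most 41.7 mm and 7.16 degrees, less where a joint would pass 70% of its speed; a pose out of reach is approached as far as the arm can. A call with a gripper value outside its range is refused whole. The fingers move at their own pace and stop on an object; "grip_force" is the grip in N (left out, the last holds). Time passes only in rows, so rows that do not move let the fingers close. It gives the time, the measured TCP pose, the force and the opening at its end, in the units of the state.
- monitor.read_state(): the state, without advancing time (a new reading comes with each control period).
- viewer.read_camera(name): name is "scene" or "top"; returns a dict with "pixels" (384x512x3 uint8, red, green, blue), "range_z" (384x512 float32, m along the optical axis (not along the pixel's ray), 0 where there is no reading), "mtx" (3x3 intrinsics, pixels), "k1" (the pictures are not rectified: a ray, as slopes to the right and down, at radius r is drawn at 1 + k1 r^2 times it, then the intrinsics apply), "origin" and "orientation" of the camera in the world. Camera axes: x right, y down, z forward; pixel columns grow to the right and rows downward; lengths in m; the calibration is good to about 2 mm. A picture is of the moment at which its call begins.
- arm.sign_off(): hands the job in, once; it reports no verdict.
The state is a dict: "clock": time; "joint_positions": joint angles; "dq": joint speeds; "joint_torque": joint torques, N m; "tool_pos": TCP position; "eef_rot": TCP orientation; "wrist_force": force on the tool from outside, world axes, zero at the start; "moment": the same for the moment, N m; "grip_width": finger opening in m.
Only numpy, scipy, OpenCV 4.12 (cv2) and the standard library are available. Lean on these libraries where they do the work, as an engineer would, in place of code of your own. Each camera call takes 0.05 s, during which the arm holds its last target.

## Working session

There is one attempt and no reset: what is moved stays moved. The work goes in short steps, Python scripts to look and compute and a tool call to move; the robot and the scene stay as the last step left them, time stands still between calls to the robot, and variables do not carry over. Pictures are saved under pics/ and viewed, and the job is handed in when it is done.

Besides the shell and the picture viewer there is one more tool, called by a JSON object that holds its "name" and its "arguments". drive_tool: Moves the arm, as the interface text tells. Its arguments: {"type":"object","properties":{"steps":{"type":"string"},"grip_force":{"type":"number"}},"required":["steps"]}

```bash
ls; mkdir -p pics
python3 - <<'E'
from station import monitor, viewer, arm
import cv2,numpy as np
print(monitor.read_state())
for n in("scene","top"):
    d=viewer.read_camera(n); np.savez("cam_%s.npz"%n,**d)
    print(n,d["mtx"],d["k1"],d["origin"],d["orientation"])
    cv2.imwrite("pics/%s0.png"%n,cv2.resize(d["pixels"][:,:,::-1],(800,600),interpolation=cv2.INTER_CUBIC))
E
```

```text
pics
{'clock': 0.0, 'joint_positions': array([ 9.07930033e-01,  1.59036185e-01,  1.59820786e+00, -2.57417417e-05,
        1.38615060e+00, -2.10123701e-01]), 'dq': array([-3.90959968e-04, -1.17528733e-03, -1.05467335e-03, -3.80491447e-04,
        1.42670581e-05, -3.12630445e-04]), 'joint_torque': array([ 1.70674975e-04, -3.85582316e+01, -3.22102010e+01,  7.01668253e-02,
        3.80761502e-02, -1.12909188e-04]), 'tool_pos': array([0.25119821, 0.51658366, 0.2276383 ]), 'eef_rot': array([ 8.47770021e-01,  5.30363252e-01, -8.42383942e-04,  3.19908490e-04]), 'wrist_force': array([ 0.78404239, -0.60777955, -0.44600177]), 'moment': array([-0.01844049, -0.01526767,  0.01726454]), 'grip_width': 0.09194297118021762}
scene [[354.79336213   0.         253.32081579]
 [  0.         354.79336213 185.99437821]
 [  0.           0.           1.        ]] 0.003099112429851409 [ 0.74750132 -0.39579369  0.82563785] [ 0.93858495  0.16142107 -0.05032863 -0.30077991]
top [[365.92226437   0.         261.3602703 ]
 [  0.         365.92226437 189.24475871]
 [  0.           0.           1.        ]] -0.0054179023108519445 [0.4355845  0.10696022 0.95089802] [ 0.71049717 -0.70115467  0.02782572 -0.05293048]
```

View pics/top0.png

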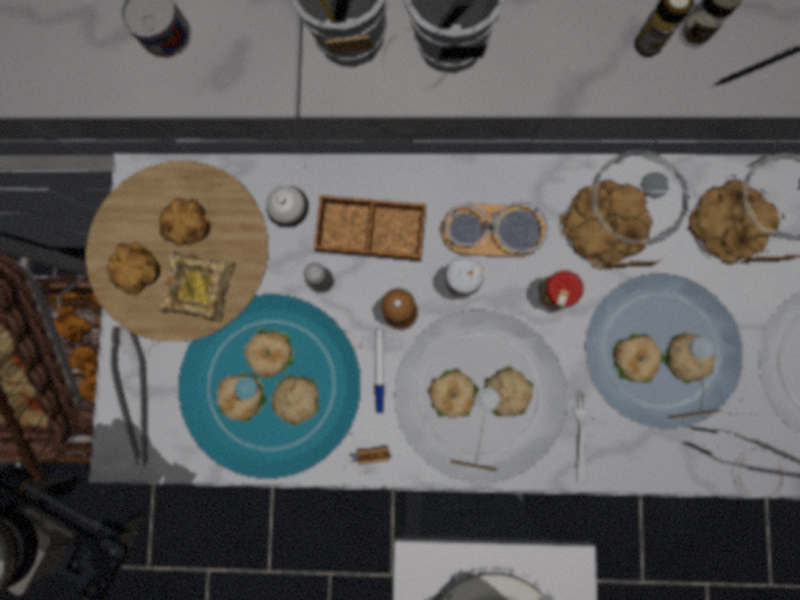

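View pics/scene0.png

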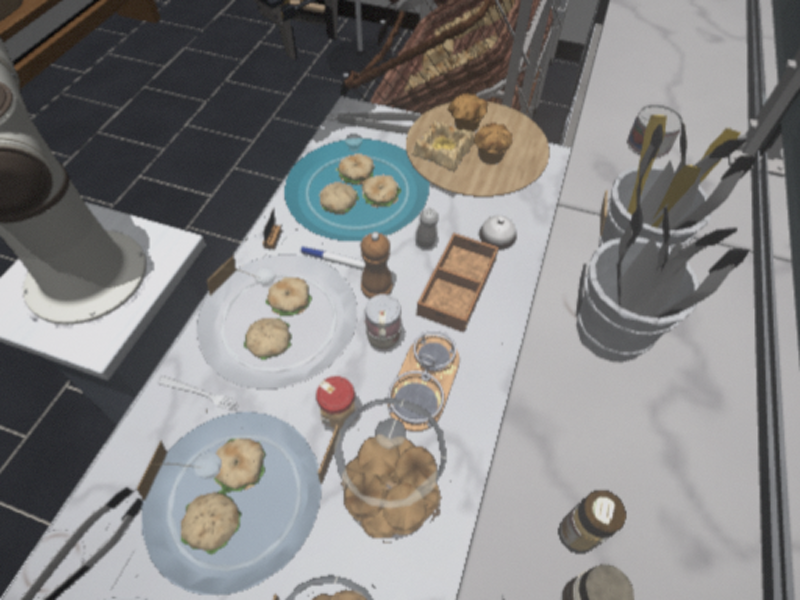

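The top view shows world x up and y to the left. At 800 px scale: bell (287,205), crate (370,228), stand (493,230), salt (318,276), mill (399,308), jam (463,275), honey (562,288), pen (379,370) and biscuit jar (640,196). Next I'll measure these.

```bash
cat > h.py <<'E'
import numpy as np,cv2
from scipy.spatial.transform import Rotation as R
def load(n): return dict(np.load("cam_%s.npz"%n))
def rays(d,uv):
    uv=np.atleast_2d(uv).astype(float); K=d["mtx"]
    p=(uv-[K[0,2],K[1,2]])/[K[0,0],K[1,1]]
    s=p.copy()
    for _ in range(5): s=p/(1+d["k1"]*(s**2).sum(1,keepdims=True))
    return np.c_[s,np.ones(len(s))]
def onplane(d,uv,z):
    r=R.from_quat(d["orientation"]).apply(rays(d,uv)); o=d["origin"]
    return o+r*((z-o[2])/r[:,2])[:,None]
def cloud(d):
    v,u=np.mgrid[0:384,0:512]; r=rays(d,np.c_[u.ravel(),v.ravel()])
    P=R.from_quat(d["orientation"]).apply(r*d["range_z"].reshape(-1,1))+d["origin"]
    return P.reshape(384,512,3)
E
python3 - <<'E'
from h import *
for n in("top","scene"):
    d=load(n);P=cloud(d);z=P[...,2].copy();z[d["range_z"]==0]=-.1
    im=np.clip((z+0.05)/0.35*255,0,255).astype(np.uint8)
    cv2.imwrite("pics/h_%s.png"%n,cv2.resize(cv2.applyColorMap(im,cv2.COLORMAP_JET),(800,600),interpolation=0))
d=load("top");P=cloud(d)
for nm,(u,v),h in [("bell",(287,205),.05),("salt",(317,275),.09),("mill",(399,306),.14),("jam",(464,273),.099),("honey",(564,287),.086),("crate",(370,228),.02),("stand",(493,230),.01),("bisc",(640,196),.24),("white",(482,395),.0),("turq",(270,385),0),("blue",(663,350),0),("pen",(379,370),.01)]:
    q=np.array([u,v])*.64
    print(nm,onplane(d,q,h)[0].round(3),P[int(q[1]),int(q[0])].round(3))
E
```

```text
bell [0.685 0.34  0.05 ] [0.689 0.345 0.037]
salt [0.565 0.279 0.09 ] [0.565 0.282 0.087]
mill [0.514 0.15  0.14 ] [0.514 0.15  0.15 ]
jam [0.568 0.055 0.099] [0.57  0.057 0.098]
honey [ 0.551 -0.097  0.086] [ 0.552 -0.094  0.087]
crate [0.655 0.207 0.02 ] [0.653 0.207 0.04 ]
stand [0.655 0.001 0.01 ] [0.655 0.003 0.015]
bisc [ 0.647 -0.157  0.24 ] [ 0.702 -0.224  0.058]
white [0.382 0.019 0.   ] [0.392 0.034 0.149]
turq [0.393 0.369 0.   ] [0.394 0.368 0.011]
blue [ 0.46  -0.276  0.   ] [ 0.46  -0.271  0.009]
pen [0.42  0.187 0.01 ] [0.423 0.188 0.018]
```

View pics/h_top.png

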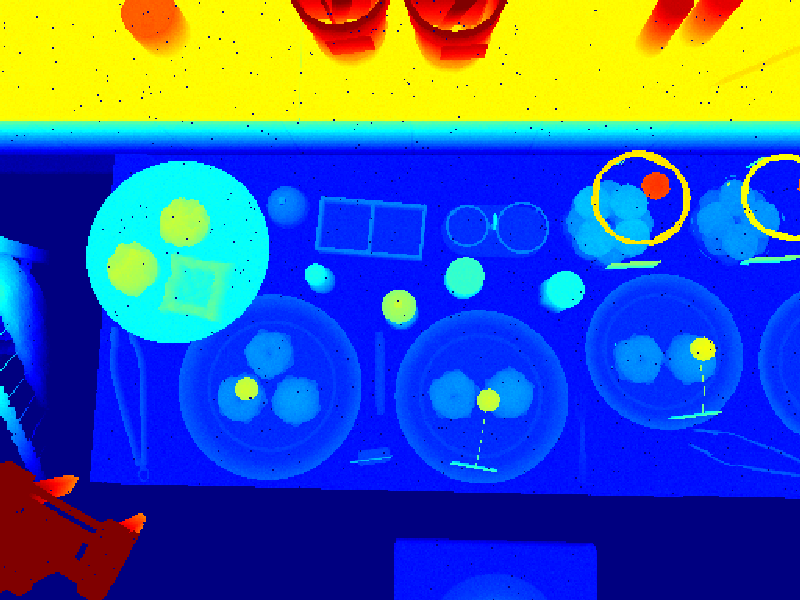

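View pics/h_scene.png

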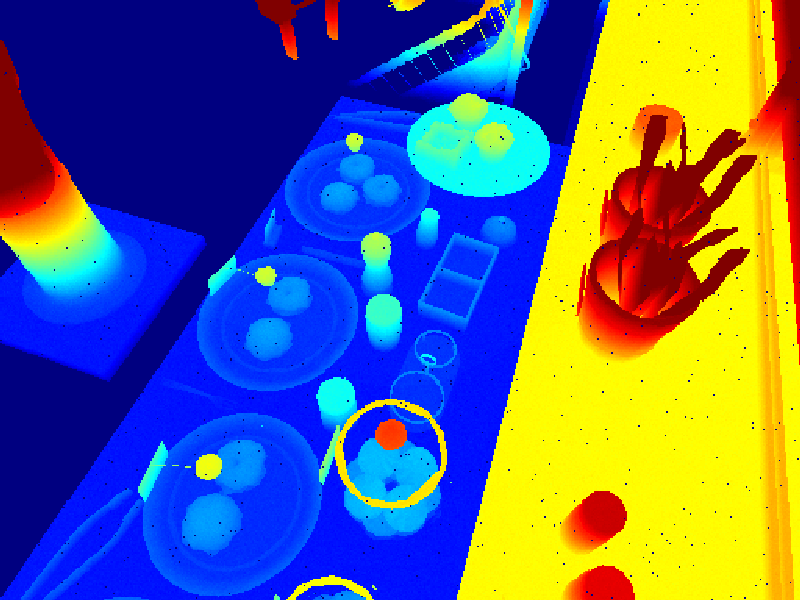

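Run:
```python
from h import *
d=load("top");P=cloud(d);e=load("scene");Q=cloud(e)
for n,A in(("top",P),("scene",Q)):
    print(n)
    for nm,c,zl,zh in[("millhead",(.514,.15),.125,.142),("fin",(.514,.15),.143,.16),("saltcap",(.566,.281),.080,.1),("jam",(.57,.056),.092,.11),("honey",(.552,-.095),.08,.1),
      ("bell",(.69,.34),.02,.07),("whiteknob",(.392,.034),.13,.18),("turqknob",(.39,.38),.13,.18),("blueknob",(.46,-.3),.13,.18)]:
        m=(np.hypot(A[...,0]-c[0],A[...,1]-c[1])<.06)&(A[...,2]>zl)&(A[...,2]<zh)
        X=A[m]
        if len(X)<4: print(nm,len(X));continue
        (cx,cy),r=cv2.minEnclosingCircle((X[:,:2]*1000).astype(np.float32))
        print(nm,len(X),X.mean(0).round(4),"MEC",round(cx,1),round(cy,1),round(r,1),"zmax",X[:,2].max().round(3))
    # crate rim
    m=(abs(A[...,0]-.655)<.09)&(abs(A[...,1]-.207)<.12)&(A[...,2]>.030)&(A[...,2]<.047)
    X=A[m]; print("crate",len(X),cv2.minAreaRect((X[:,:2]*1000).astype(np.float32)))
    m=(abs(A[...,0]-.655)<.07)&(abs(A[...,1])<.11)&(A[...,2]>.029)&(A[...,2]<.045)
    X=A[m]; print("rings",len(X),cv2.minAreaRect((X[:,:2]*1000).astype(np.float32)))
    m=(abs(A[...,0]-.655)<.07)&(abs(A[...,1])<.09)&(A[...,2]>.06)&(A[...,2]<.1)
    X=A[m]; print("loop",len(X),X.mean(0))
    m=(np.hypot(A[...,0]-.66,A[...,1]+.16)<.12)&(A[...,2]>.19)
    X=A[m];print("bisc",cv2.minEnclosingCircle((X[:,:2]*1000).astype(np.float32)),X[:,2].mean(),X[:,2].max())
    if n=="top":
        for y in(.2,0.,-.1):
            for x in np.arange(.7,.95,.02):
                m=(abs(A[...,0]-x)<.004)&(abs(A[...,1]-y)<.03)
                if m.any(): print((y,round(x,3),A[m][:,2].max().round(3)),end=" ")
            print()
        # wood-coloured foot of stand
    img=(d if n=="top" else e)["pixels"]
hsv=cv2.cvtColor(d["pixels"],cv2.COLOR_RGB2HSV)
w=P[...,2]; m=(abs(P[...,0]-.655)<.08)&(abs(P[...,1])<.11)&(w>.004)&(w<.016)
mm=m&(hsv[...,1]>70)
X=P[mm];print("foot",len(X),cv2.minAreaRect((X[:,:2]*1000).astype(np.float32)))
```

```text
top
millhead 331 [0.5162 0.1523 0.1334] MEC 516.8 152.4 24.5 zmax 0.14
fin 22 [0.5166 0.1519 0.1488] MEC 517.0 151.6 5.7 zmax 0.152
saltcap 136 [0.5683 0.2847 0.0859] MEC 568.8 284.9 16.9 zmax 0.091
jam 454 [0.5662 0.0543 0.0992] MEC 566.7 54.2 28.3 zmax 0.105
honey 444 [ 0.5488 -0.0976  0.0864] MEC 549.0 -98.3 28.1 zmax 0.092
bell 523 [0.6908 0.3408 0.0333] MEC 687.6 332.4 52.3 zmax 0.053
whiteknob 173 [0.3853 0.0253 0.1477] MEC 385.1 24.9 16.0 zmax 0.156
turqknob 173 [0.3951 0.363  0.1478] MEC 395.0 364.5 16.2 zmax 0.155
blueknob 200 [ 0.4577 -0.2635  0.1588] MEC 440.5 -270.5 35.5 zmax 0.167
crate 564 ((633.00390625, 225.10899353027344), (212.16995239257812, 136.759033203125), 85.93474578857422)
rings 294 ((653.2883911132812, -0.6086044311523438), (82.99410247802734, 164.63731384277344), 2.7705509662628174)
loop 50 [0.61962744 0.03152787 0.08837442]
bisc ((664.5180053710938, -180.07943725585938), 17.675918579101562) 0.2347438639670817 0.24108469742897465
(0.2, np.float64(0.7), np.float64(0.04)) (0.2, np.float64(0.72), np.float64(0.004)) (0.2, np.float64(0.74), np.float64(0.004)) (0
[... 1930 characters left out ...]
4 51.6 zmax 0.053
whiteknob 124 [0.3886 0.0221 0.1486] MEC 386.2 25.4 15.8 zmax 0.155
turqknob 89 [0.3979 0.3605 0.1471] MEC 397.3 363.2 16.9 zmax 0.155
blueknob 240 [ 0.4625 -0.267   0.1597] MEC 442.6 -267.7 34.5 zmax 0.168
crate 588 ((632.4688110351562, 225.49783325195312), (212.6864471435547, 140.2411651611328), 85.32856750488281)
rings 307 ((656.07763671875, -2.1422119140625), (107.21710205078125, 162.0976104736328), 19.87140655517578)
loop 126 [0.60991974 0.03509139 0.07976108]
bisc ((666.3812255859375, -181.02903747558594), 17.584754943847656) 0.234496054532033 0.2404525511264176
foot 623 ((656.7467041015625, 2.8897552490234375), (171.9680633544922, 86.513916015625), 89.05204010009766)
```

Run:
```python
from h import *
for n in("top","scene"):
    A=cloud(load(n)); print(n)
    m=(abs(A[...,0]-.655)<.055)&(abs(A[...,1]-.207)<.098)&(A[...,2]>.032)&(A[...,2]<.047)&(np.hypot(A[...,0]-.57,A[...,1]-.284)>.03)
    X=A[m].copy(); print("crate",len(X),cv2.minAreaRect((X[:,:2]*1000).astype(np.float32)))
    for y0,r0 in((-.04,.041),(.047,.033)):
        c=np.array([.656,y0])
        for it in range(6):
            D=np.hypot(A[...,0]-c[0],A[...,1]-c[1])
            m=(abs(D-r0)<.008-.0006*it)&(A[...,2]>.028)&(A[...,2]<.044); X=A[m]
            M=np.c_[2*X[:,:2],np.ones(len(X))]; s=np.linalg.lstsq(M,(X[:,:2]**2).sum(1),rcond=None)[0]; c=s[:2]
        print("ring",len(X),c.round(4),np.sqrt(s[2]+c@c).round(4))
    m=(abs(A[...,0]-.656)<.03)&(abs(A[...,1])<.04)&(A[...,2]>.055)&(A[...,2]<.1); print("loop",A[m].mean(0).round(4),len(A[m]))
    m=(np.hypot(A[...,0]-.67,A[...,1]+.18)<.09)&(A[...,2]>.15)&(A[...,2]<.2); X=A[m]; print("biscrim",cv2.minEnclosingCircle((X[:,:2]*1000).astype(np.float32)),X[:,2].min(),X[:,2].max())
    for y in(.3,.2,0.,-.1):
        m=(abs(A[...,1]-y)<.03)&(A[...,2]>.16)&(A[...,2]<.18)&(A[...,0]>.72); print("ledge x",y,A[m][:,0].min().round(3))
    m=(A[...,0]>.75)&(A[...,0]<.86)&(A[...,2]>.2)&(abs(A[...,1]-.05)<.35);X=A[m];print("bucket",X.min(0).round(3),X.max(0).round(3))
```

```text
top
crate 511 ((654.5811157226562, 205.7124786376953), (176.15463256835938, 90.94932556152344), 85.62298583984375)
ring 162 [ 0.6555 -0.0411] 0.0408
ring 132 [0.6577 0.0477] 0.033
loop [0.6564 0.0076 0.0729] 28
biscrim ((664.930908203125, -180.9080352783203), 67.50968933105469) 0.170856352714987 0.18427473470683486
ledge x 0.3 0.781
ledge x 0.2 0.781
ledge x 0.0 0.781
ledge x -0.1 0.781
bucket [0.826 0.028 0.2  ] [0.86  0.27  0.327]
scene
crate 486 ((655.7525634765625, 206.8214111328125), (179.25021362304688, 90.78623962402344), 85.32856750488281)
ring 166 [ 0.6567 -0.0414] 0.0415
ring 120 [0.6586 0.0487] 0.033
loop [0.6576 0.008  0.0714] 40
biscrim ((666.2429809570312, -180.45762634277344), 67.3907241821289) 0.17083315569260715 0.18224171584760862
ledge x 0.3 0.782
ledge x 0.2 0.782
ledge x 0.0 0.783
ledge x -0.1 0.783
bucket [0.827 0.028 0.2  ] [0.86  0.27  0.416]
```

```bash
cat > nav.py <<'E'
import sys
from h import *
from station import monitor
def go(x,y,z,phi=None):
    s=monitor.read_state(); r=R.from_quat(s["eef_rot"]); M=r.as_matrix(); p=s["tool_pos"]
    ph=np.degrees(np.arctan2(M[1,0],M[0,0])); tilt=np.degrees(np.arccos(-M[2,2]))
    print("t",round(s["clock"],2),"tcp",p.round(4),"phi",ph.round(2),"tilt",tilt.round(2),"grip",round(s["grip_width"],4),"F",s["wrist_force"].round(1),"q",s["joint_positions"].round(2))
    for f in ([ph] if phi is None else [ph,phi]):
        c,q=np.cos(np.radians(f)),np.sin(np.radians(f)); d=np.array([x,y,z])-p
        print("in tool axes at phi %.1f: shift cm"%f,(100*np.array([c*d[0]+q*d[1],q*d[0]-c*d[1],-d[2]])).round(2))
    if phi is not None: print("turn about z rad",np.radians(ph-phi).round(3))
if __name__=="__main__": go(*map(float,sys.argv[1:]))
E
python3 - <<'E'
from h import *
for n in("top","scene"):
    A=cloud(load(n))
    m=(np.hypot(A[...,0]-.55,A[...,1]+.1)<.16)&(A[...,2]>.055)&(np.hypot(A[...,0]-.55,A[...,1]+.099)>.038)&(np.hypot(A[...,0]-.665,A[...,1]+.181)>.06)&(A[...,2]<.26)
    X=A[m]
    k,l=cv2.connectedComponents(m.astype(np.uint8))
    for i in range(1,k):
        Y=A[l==i]
        if len(Y)>5: print(n,len(Y),Y.min(0).round(3),Y.max(0).round(3))
    m=(np.hypot(A[...,0]-.458,A[...,1]+.3)<.09)&(A[...,2]>.12)&(A[...,2]<.2)
    k,l=cv2.connectedComponents(m.astype(np.uint8))
    for i in range(1,k):
        Y=A[l==i]
        if len(Y)>5: print(n,"blueknob",len(Y),Y.min(0).round(3),Y.max(0).round(3))
E
python3 nav.py .5505 -.099 .22 23
```

```text
top 321 [ 0.599 -0.236  0.055] [ 0.706 -0.114  0.184]
top 29 [ 0.685 -0.135  0.055] [ 0.707 -0.121  0.063]
top 27 [0.644 0.005 0.057] [0.667 0.009 0.083]
top 40 [ 0.606 -0.156  0.055] [ 0.636 -0.127  0.061]
top 302 [0.537 0.026 0.056] [0.594 0.06  0.103]
top 126 [ 0.579 -0.225  0.089] [ 0.586 -0.154  0.133]
top blueknob 190 [ 0.444 -0.281  0.135] [ 0.476 -0.251  0.167]
top blueknob 6 [ 0.396 -0.278  0.128] [ 0.407 -0.276  0.133]
scene 426 [0.537 0.024 0.055] [0.597 0.06  0.104]
scene 35 [0.645 0.005 0.058] [0.668 0.011 0.086]
scene 506 [ 0.581 -0.236  0.091] [ 0.706 -0.115  0.182]
scene 22 [ 0.611 -0.152  0.055] [ 0.623 -0.134  0.059]
scene 21 [ 0.688 -0.135  0.057] [ 0.706 -0.123  0.062]
scene 16 [ 0.62  -0.234  0.056] [ 0.635 -0.222  0.058]
scene blueknob 232 [ 0.446 -0.281  0.137] [ 0.477 -0.251  0.168]
t 0.1 tcp [0.2512 0.5166 0.2277] phi 64.06 tilt 0.1 grip 0.0918 F [ 0.6 -0.5  0.6] q [ 0.91  0.16  1.6  -0.    1.39 -0.21]
in tool axes at phi 64.1: shift cm [-42.27  53.84   0.77]
in tool axes at phi 23.0: shift cm [ 3.49 68.36  0.77]
turn about z rad 0.717
```

{"name": "drive_tool", "arguments": {"steps": "0 0 0.12 0 0 -0.5 1; 0 0 0.12 0 0 -0.5 1; 0 0 0.12 0 0 -0.5 1; 0 0 0.12 0 0 -0.5 1; 0 0 0.12 0 0 0 1; 0 0 0.117 0 0 0 1; 0 0 0 0 3 0 1; 0 0 0 0 3.5 0 1", "grip_force": 15}}

```text
clock: 0.77
tool_pos: [0.2762, 0.4572, 0.2479]
eef_rot: [0.98, 0.2, -0.0, 0.0]
wrist_force: [-0.1, -0.7, -0.1]
grip_width: 0.092
```

{"name": "drive_tool", "arguments": {"steps": "0 0 0 0.5 4 0 1; 0 0 0 0.5 4 0 1; 0 0 0 0.5 4 0 1; 0 0 0 0.5 4 0 1; 0 0 0 0.5 4 0 1; 0 0 0 0.5 4 0 1; 0 0 0 0.5 4 0 1; 0 0 0 0 4 0 1"}}

```text
clock: 1.43
tool_pos: [0.4347, 0.1744, 0.2483]
eef_rot: [0.98, 0.199, -0.0, -0.0]
wrist_force: [1.4, -0.5, 0.0]
grip_width: 0.0919
```

{"name": "drive_tool", "arguments": {"steps": "0 0 0 0 4 0 1; 0 0 0 0 4 0 1; 0 0 0 0 4 0 1; 0 0 0 0 4 0 1; 0 0 0 0 4 0 1; 0 0 0 0 3 0 1; 0 0 0 0 2 0 1; 0 0 0 0 0 0 1"}}

```text
clock: 2.1
tool_pos: [0.5323, -0.0574, 0.2479]
eef_rot: [0.98, 0.197, -0.0, 0.0]
wrist_force: [0.2, -0.3, 0.0]
grip_width: 0.0921
```

```bash
python3 nav.py .5505 -.099 .052 23
```

```text
t 2.1 tcp [ 0.5323 -0.0574  0.2479] phi 22.74 tilt 0.06 grip 0.0921 F [ 0.2 -0.3  0. ] q [-0.33  0.04  1.68 -0.    1.42 -0.73]
in tool axes at phi 22.7: shift cm [ 0.07  4.54 19.59]
in tool axes at phi 23.0: shift cm [ 0.05  4.54 19.59]
turn about z rad -0.005
```

{"name": "drive_tool", "arguments": {"steps": "0 0 0 0 2.5 0 1; 0 0 0 0 2 3 1; 0 0 0 0 0 4 1; 0 0 0 0 0 4 1; 0 0 0 0 0 3 1; 0 0 0 0 0 0 1"}}

```text
clock: 2.6
tool_pos: [0.5436, -0.0924, 0.1012]
eef_rot: [0.98, 0.199, -0.006, -0.004]
wrist_force: [-0.5, 0.3, -0.8]
grip_width: 0.092
```

```bash
python3 nav.py .5505 -.099 .052 23
python3 - <<'E'
from h import *
from station import viewer
for n in("scene","top"):
    d=viewer.read_camera(n); np.savez("cam_%s.npz"%n,**d)
    c=d["pixels"][:,:,::-1]; c=c[180:330,150:330] if n=="scene" else c[100:260,250:450]
    cv2.imwrite("pics/%s1.png"%n,cv2.resize(c,None,fx=3,fy=3,interpolation=cv2.INTER_CUBIC))
    A=cloud(d); m=(np.hypot(A[...,0]-.55,A[...,1]+.1)<.05)&(A[...,2]>.08)&(A[...,2]<.092);print(A[m].mean(0),m.sum())
E
```

```text
t 2.6 tcp [ 0.5436 -0.0924  0.1012] phi 23.0 tilt 0.83 grip 0.092 F [-0.5  0.3 -0.8] q [-0.39  0.24  1.77  0.    1.15 -0.79]
in tool axes at phi 23.0: shift cm [0.37 0.88 4.92]
in tool axes at phi 23.0: shift cm [0.37 0.88 4.92]
turn about z rad 0.0
[ 0.55143455 -0.10079844  0.08617661] 468
[ 0.54974254 -0.08162772  0.08577526] 137
```

View pics/scene1.png

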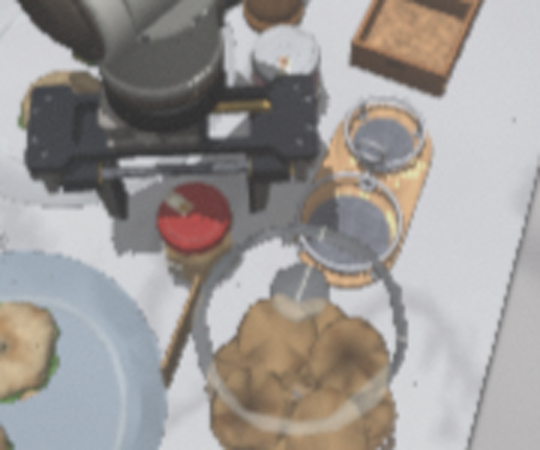

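The picture shows the jaws straddling the red-lidded honey jar, around (190,215) in the crop. The gripper body is clear of the biscuit jar. I'll re-read the state now it has settled.

```bash
python3 nav.py .5505 -.0995 .052 23
```

```text
t 2.7 tcp [ 0.5485 -0.0944  0.1083] phi 23.01 tilt 0.14 grip 0.092 F [ 0.8  0.6 -0.4] q [-0.39  0.24  1.76  0.    1.15 -0.79]
in tool axes at phi 23.0: shift cm [-0.01  0.55  5.63]
in tool axes at phi 23.0: shift cm [-0.01  0.55  5.63]
turn about z rad 0.0
```

{"name": "drive_tool", "arguments": {"steps": "0 0 0 0 0.55 0.5 1; 0 0 0 0 0 1.5 1; 0 0 0 0 0 1.5 1; 0 0 0 0 0 1.3 1; 0 0 0 0 0 0.7 1; 0 0 0 0 0 0 1; 0 0 0 0 0 0 1"}}

```text
clock: 3.28
tool_pos: [0.5519, -0.1006, 0.0543]
eef_rot: [0.98, 0.199, 0.0, 0.0]
wrist_force: [0.8, 0.1, -0.1]
grip_width: 0.0917
```

```bash
python3 nav.py .5505 -.0995 .052 23
```

```text
t 3.28 tcp [ 0.5519 -0.1006  0.0543] phi 22.98 tilt 0.05 grip 0.0917 F [ 0.8  0.1 -0.1] q [-0.4   0.32  1.77  0.    1.05 -0.8 ]
in tool axes at phi 23.0: shift cm [-0.08 -0.16  0.23]
in tool axes at phi 23.0: shift cm [-0.08 -0.16  0.23]
turn about z rad -0.0
```

{"name": "drive_tool", "arguments": {"steps": "0 0 0 0 0 0 -1; 0 0 0 0 0 0 -1; 0 0 0 0 0 0 -1; 0 0 0 0 0 0 -1; 0 0 0 0 0 0 -1; 0 0 0 0 0 0 -1", "grip_force": 25}}

```text
clock: 3.78
tool_pos: [0.5513, -0.1005, 0.0538]
eef_rot: [0.98, 0.199, -0.0, 0.0]
wrist_force: [-0.9, -0.2, 1.2]
grip_width: 0.0561
```

{"name": "drive_tool", "arguments": {"steps": "0 0 0 0 0 -0.3 -1; 0 0 0 0 0 -1 -1; 0 0 0 0 0 -2 -1; 0 0 0 0 0 -2.5 -1; 0 0 0 0 0 -3 -1; 0 0 0 0 0 -2.5 -1; 0 0 0 0 0 -1.5 -1; 0 0 0 0 0 -0.5 -1"}}

```text
clock: 4.45
tool_pos: [0.553, -0.101, 0.1906]
eef_rot: [0.98, 0.199, 0.002, 0.002]
wrist_force: [0.5, -0.4, -2.3]
grip_width: 0.056
```

```bash
python3 nav.py .6585 .249 .19 -4.5
```

```text
t 4.45 tcp [ 0.553  -0.101   0.1906] phi 22.98 tilt 0.34 grip 0.056 F [ 0.5 -0.4 -2.3] q [-0.4   0.15  1.68  0.    1.3  -0.8 ]
in tool axes at phi 23.0: shift cm [ 23.38 -28.1    0.06]
in tool axes at phi -4.5: shift cm [  7.77 -35.72   0.06]
turn about z rad 0.48
```

{"name": "drive_tool", "arguments": {"steps": "0 0 0.06 0 0 0 -1; 0 0 0.1 0 0 0 -1; 0 0 0.1 0 0 0 -1; 0 0 0.1 0 0 0 -1; 0 0 0.08 0 -0.5 0 -1; 0 0 0.04 0.3 -1.5 0 -1; 0 0 0 0.7 -2.5 0 -1; 0 0 0 0.7 -3.5 0 -1"}}

```text
clock: 5.12
tool_pos: [0.5728, -0.0226, 0.1856]
eef_rot: [0.999, -0.041, -0.001, 0.0]
wrist_force: [0.4, -0.7, -2.9]
grip_width: 0.0562
```

{"name": "drive_tool", "arguments": {"steps": "0 0 0 0.8 -3.5 0 -1; 0 0 0 0.9 -3.5 0 -1; 0 0 0 0.9 -3.5 0 -1; 0 0 0 0.9 -3.5 0 -1; 0 0 0 0.9 -3.5 0 -1; 0 0 0 0.8 -3 0 -1; 0 0 0 0.4 -2 0 -1; 0 0 0 0 -1 0 -1"}}

```text
clock: 5.78
tool_pos: [0.6473, 0.2108, 0.185]
eef_rot: [0.999, -0.038, -0.001, -0.0]
wrist_force: [-0.2, 0.6, -3.0]
grip_width: 0.0559
```

{"name": "drive_tool", "arguments": {"steps": "0 0 0 0 -1 0 -1; 0 0 0 0 0 0 -1; 0 0 0 0 0 0 -1"}}

```text
clock: 6.03
tool_pos: [0.6481, 0.2172, 0.1861]
eef_rot: [0.999, -0.04, -0.001, 0.0]
wrist_force: [-0.7, -0.5, -2.9]
grip_width: 0.0556
```

```bash
python3 nav.py .6585 .249 .062 -4.5
```

```text
t 6.03 tcp [0.6481 0.2172 0.1861] phi -4.54 tilt 0.08 grip 0.0556 F [-0.7 -0.5 -2.9] q [ 0.15  0.47  1.3  -0.    1.38  0.23]
in tool axes at phi -4.5: shift cm [ 0.78 -3.25 12.41]
in tool axes at phi -4.5: shift cm [ 0.78 -3.25 12.41]
turn about z rad -0.001
```

{"name": "drive_tool", "arguments": {"steps": "0 0 0 0.3 -1.2 0.5 -1; 0 0 0 0.4 -1.2 1.5 -1; 0 0 0 0.1 -0.7 2 -1; 0 0 0 0 0 2 -1; 0 0 0 0 0 1 -1; 0 0 0 0 0 0 -1; 0 0 0 0 0 0 -1"}}

```text
clock: 6.62
tool_pos: [0.6588, 0.2476, 0.1163]
eef_rot: [0.999, -0.04, -0.001, 0.0]
wrist_force: [-0.0, -0.1, -1.5]
grip_width: 0.0561
```

```bash
python3 nav.py .6585 .249 .062 -4.5
cat > look.py <<'E'
import sys
from h import *
from station import viewer
tag=sys.argv[1]; x,y=float(sys.argv[2]),float(sys.argv[3]); zl,zh=float(sys.argv[4]),float(sys.argv[5]); rr=float(sys.argv[6]) if len(sys.argv)>6 else .045
for n in("scene","top"):
    d=viewer.read_camera(n); np.savez("cam_%s.npz"%n,**d)
    A=cloud(d); m=(np.hypot(A[...,0]-x,A[...,1]-y)<rr)&(A[...,2]>zl)&(A[...,2]<zh)
    X=A[m]
    if len(X)>3: print(n,len(X),X.mean(0).round(4),cv2.minEnclosingCircle((X[:,:2]*1000).astype(np.float32)))
    r=R.from_quat(d["orientation"]).inv().apply(np.array([x,y,.07])-d["origin"]); u=(d["mtx"]@(r/r[2]))[:2].astype(int)
    a,b=max(0,u[1]-70),max(0,u[0]-90); c=d["pixels"][a:a+140,b:b+180,::-1]
    cv2.imwrite("pics/%s_%s.png"%(n,tag),cv2.resize(c,None,fx=3,fy=3,interpolation=cv2.INTER_CUBIC))
E
python3 look.py h2 .6585 .249 .10 .14
```

```text
t 6.62 tcp [0.6588 0.2476 0.1163] phi -4.58 tilt 0.06 grip 0.0561 F [-0.  -0.1 -1.5] q [ 0.19  0.58  1.29 -0.    1.28  0.27]
in tool axes at phi -4.6: shift cm [-0.05 -0.14  5.43]
in tool axes at phi -4.5: shift cm [-0.05 -0.14  5.43]
turn about z rad -0.001
scene 298 [0.6607 0.2324 0.1209] ((660.5033569335938, 245.34812927246094), 42.34347152709961)
```

View pics/scene_h2.png

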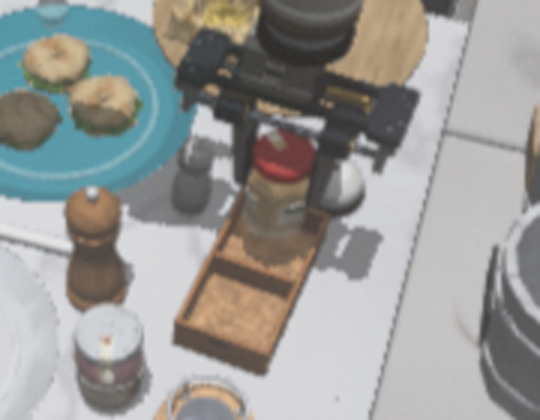

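The honey jar, red lid at (285,155) in the crop, hangs upright over the left bay. I'll check its centre by casting the lid's red mask onto the lid height.

```bash
python3 - <<'E'
from h import *
d=load("scene");hsv=cv2.cvtColor(d["pixels"],cv2.COLOR_RGB2HSV);A=cloud(d)
m=(hsv[...,1]>120)&((hsv[...,0]<8)|(hsv[...,0]>170))&(np.hypot(A[...,0]-.66,A[...,1]-.25)<.06)&(A[...,2]>.135)&(A[...,2]<.155)
X=A[m];print(len(X),X.mean(0),cv2.minEnclosingCircle((X[:,:2]*1000).astype(np.float32)),np.percentile(X[:,2],[5,50,95]))
E
python3 nav.py .6585 .247 .0625 -4.5
```

```text
47 [0.65832419 0.2284991  0.1491461 ] ((657.8234252929688, 230.44027709960938), 19.093496322631836) [0.14594311 0.14966531 0.15165807]
t 6.72 tcp [0.6601 0.248  0.1185] phi -4.57 tilt 0.16 grip 0.0556 F [ 0.6  1.  -1.7] q [0.19 0.58 1.28 0.   1.28 0.27]
in tool axes at phi -4.6: shift cm [-0.16  0.11  5.6 ]
in tool axes at phi -4.5: shift cm [-0.16  0.11  5.6 ]
turn about z rad -0.001
```

Run:
```python
from h import *
d=load("scene");A=cloud(d)
m=(np.hypot(A[...,0]-.66,A[...,1]-.25)<.06)&(A[...,2]>.142)&(A[...,2]<.155)
im=cv2.resize((m*255).astype(np.uint8)[100:200,220:340],None,fx=5,fy=5,interpolation=0);cv2.imwrite("pics/mask.png",im)
X=A[m]
print(len(X));o=np.argsort(X[:,1]);print(X[o[:8]].round(4)); 
# lower sides of glass
m=(np.hypot(A[...,0]-.66,A[...,1]-.25)<.045)&(A[...,2]>.07)&(A[...,2]<.09);X=A[m];print(len(X),X.min(0),X.max(0))
```

```text
340
[[0.6581 0.2216 0.145 ]
 [0.6606 0.2217 0.1459]
 [0.6684 0.2231 0.1435]
 [0.6553 0.2233 0.1422]
 [0.6523 0.2237 0.1444]
 [0.6679 0.2239 0.1463]
 [0.6624 0.2241 0.1478]
 [0.6628 0.2241 0.1442]]
98 [0.63230499 0.21975759 0.07013825] [0.68665354 0.25360002 0.08985229]
```

View pics/mask.png

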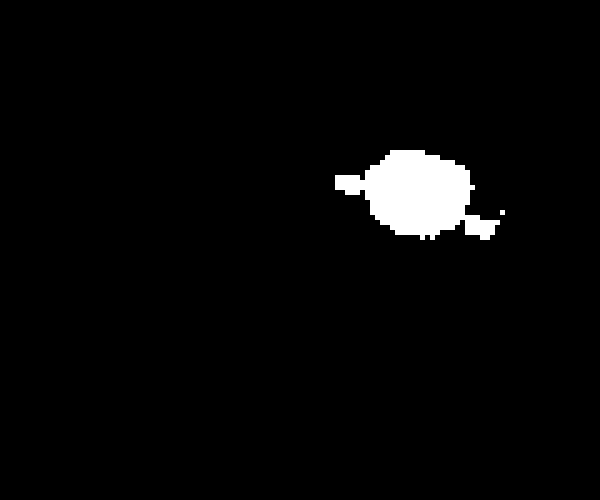

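The lid's front edge at y≈0.2216 puts the jar centre at y≈0.2496, right for this bay. Lowering it now.

{"name": "drive_tool", "arguments": {"steps": "0 0 0 -0.1 0 0.6 -1; 0 0 0 0 0 1.5 -1; 0 0 0 0 0 1.5 -1; 0 0 0 0 0 1 -1; 0 0 0 0 0 0.5 -1; 0 0 0 0 0 0 -1; 0 0 0 0 0 0 -1"}}

```text
clock: 7.3
tool_pos: [0.6579, 0.2483, 0.065]
eef_rot: [0.999, -0.039, -0.0, 0.0]
wrist_force: [-0.1, 1.2, -2.2]
grip_width: 0.056
```

{"name": "drive_tool", "arguments": {"steps": "0 0 0 0 0 0.1 -1; 0 0 0 0 0 0.1 -1; 0 0 0 0 0 0 -1"}}

```text
clock: 7.55
tool_pos: [0.6582, 0.2483, 0.0637]
eef_rot: [0.999, -0.04, 0.0, -0.0]
wrist_force: [-0.4, 0.2, -3.1]
grip_width: 0.0557
```

{"name": "drive_tool", "arguments": {"steps": "0 0 0 0 0 0.1 -1; 0 0 0 0 0 0 -1; 0 0 0 0 0 0 -1"}}

```text
clock: 7.8
tool_pos: [0.658, 0.2483, 0.0626]
eef_rot: [0.999, -0.039, -0.0, 0.0]
wrist_force: [0.1, -0.0, -2.9]
grip_width: 0.0557
```

{"name": "drive_tool", "arguments": {"steps": "0 0 0 0 0 0.1 -1; 0 0 0 0 0 0 -1; 0 0 0 0 0 0 -1"}}

```text
clock: 8.05
tool_pos: [0.6582, 0.2484, 0.0619]
eef_rot: [0.999, -0.039, 0.0, -0.0]
wrist_force: [0.7, 0.4, -2.6]
grip_width: 0.0558
```

{"name": "drive_tool", "arguments": {"steps": "0 0 0 0 0 0.1 -1; 0 0 0 0 0 0 -1; 0 0 0 0 0 0 -1"}}

```text
clock: 8.3
tool_pos: [0.6583, 0.2485, 0.0618]
eef_rot: [0.999, -0.039, 0.0, -0.0]
wrist_force: [-4.6, -0.7, 5.9]
grip_width: 0.0555
```

Contact with the floor: Fz went from −3 to +6 N. I'll open partly, because the salt shaker is near, and rise.

{"name": "drive_tool", "arguments": {"steps": "0 0 0 0 0 0 0.55; 0 0 0 0 0 0 0.55; 0 0 0 0 0 0 0.55; 0 0 0 0 0 0 0.55; 0 0 0 0 0 -0.5 0.55; 0 0 0 0 0 -1.5 0.55; 0 0 0 0 0 -3 0.55; 0 0 0 0 0 -3 0.55"}}

```text
clock: 8.97
tool_pos: [0.6573, 0.2482, 0.1414]
eef_rot: [0.999, -0.04, -0.001, 0.0]
wrist_force: [0.9, -0.2, 0.1]
grip_width: 0.071
```

{"name": "drive_tool", "arguments": {"steps": "0 0 0 0 0 -3.5 0.55; 0 0 0 0 0 -3.5 0.55; 0 0 0 0 0 -3 0.55; 0 0 0 0 0 -1 0.55; 0 0 0 0 0 0 1"}}

```text
clock: 9.38
tool_pos: [0.66, 0.2487, 0.2562]
eef_rot: [0.999, -0.039, 0.004, -0.001]
wrist_force: [-0.1, -0.4, -0.1]
grip_width: 0.0761
```

```bash
python3 look.py h3 .6585 .249 .088 .1; python3 nav.py .518 .152 .119 0
```

```text
scene 279 [0.6588 0.2491 0.0951] ((657.1795043945312, 251.74827575683594), 29.743484497070312)
top 55 [0.6615 0.2291 0.094 ] ((663.3956298828125, 231.611083984375), 19.402074813842773)
t 9.48 tcp [0.6576 0.2482 0.2496] phi -4.53 tilt 0.07 grip 0.0841 F [-0.5 -0.5 -1. ] q [ 0.19  0.48  1.16 -0.    1.5   0.27]
in tool axes at phi -4.5: shift cm [-13.16  10.69  13.06]
in tool axes at phi 0.0: shift cm [-13.96   9.62  13.06]
turn about z rad -0.079
```

View pics/scene_h3.png

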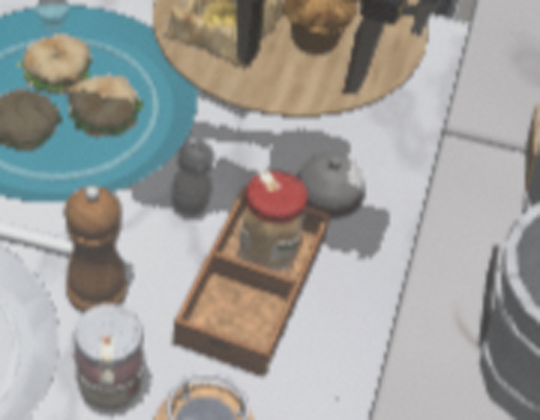

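The honey jar stands upright in the left bay, lid at (275,195) in the crop, and everything else is undisturbed. Mill next.

{"name": "drive_tool", "arguments": {"steps": "0 0 0 -1.5 1 0 1; 0 0 0 -3 2.4 0 1; 0 0 0 -3 2.5 0 1; 0 0 0 -3 2.5 0 1; 0 0 0 -2 1.6 1 1; 0 0 0 -0.7 0.7 2 1; 0 0 0 0 0 2 1; 0 0 0 0 0 0 1"}}

```text
clock: 10.15
tool_pos: [0.5131, 0.1513, 0.1937]
eef_rot: [0.999, -0.04, -0.006, 0.001]
wrist_force: [-1.0, 0.1, -1.2]
grip_width: 0.0919
```

{"name": "drive_tool", "arguments": {"steps": "0 0 0 0 0 0 1"}}

```text
clock: 10.23
tool_pos: [0.5159, 0.1519, 0.1976]
eef_rot: [0.999, -0.04, -0.003, 0.0]
wrist_force: [-0.5, -0.7, 0.3]
grip_width: 0.0922
```

```bash
python3 nav.py .518 .152 .119
```

```text
t 10.23 tcp [0.5159 0.1519 0.1976] phi -4.53 tilt 0.37 grip 0.0922 F [-0.5 -0.7  0.3] q [0.06 0.09 1.73 0.   1.32 0.14]
in tool axes at phi -4.5: shift cm [ 0.21 -0.03  7.86]
```

{"name": "drive_tool", "arguments": {"steps": "0 0 0 0 0 1 1; 0 0 0 0 0 2 1; 0 0 0 0 0 2 1; 0 0 0 0 0 2 1; 0 0 0 0 0 1 1; 0 0 0 0 0 0 1; 0 0 0 0 0 0 1; 0 0 0 0 0 0 1"}}

```text
clock: 10.9
tool_pos: [0.5192, 0.1523, 0.122]
eef_rot: [0.999, -0.039, 0.001, -0.0]
wrist_force: [0.5, 1.0, 0.8]
grip_width: 0.0918
```

```bash
python3 nav.py .518 .152 .119
```

```text
t 10.9 tcp [0.5192 0.1523 0.122 ] phi -4.51 tilt 0.14 grip 0.0918 F [0.5 1.  0.8] q [ 0.06  0.18  1.8  -0.    1.17  0.14]
in tool axes at phi -4.5: shift cm [-0.12  0.03  0.3 ]
```

{"name": "drive_tool", "arguments": {"steps": "0 0 0 -0.1 0 0.3 1; 0 0 0 0 0 0 -1; 0 0 0 0 0 0 -1; 0 0 0 0 0 0 -1; 0 0 0 0 0 0 -1; 0 0 0 0 0 0 -1; 0 0 0 0 0 0 -1; 0 0 0 0 0 0 -1", "grip_force": 20}}

```text
clock: 11.57
tool_pos: [0.517, 0.1521, 0.1176]
eef_rot: [0.999, -0.039, 0.0, 0.0]
wrist_force: [0.8, 0.3, 0.6]
grip_width: 0.0473
```

```bash
python3 nav.py .656 -.041 .24 0
```

```text
t 11.57 tcp [0.517  0.1521 0.1176] phi -4.52 tilt 0.0 grip 0.0473 F [0.8 0.3 0.6] q [ 0.06  0.18  1.8  -0.    1.16  0.14]
in tool axes at phi -4.5: shift cm [ 15.38  18.16 -12.24]
in tool axes at phi 0.0: shift cm [ 13.9   19.31 -12.24]
turn about z rad -0.079
```

{"name": "drive_tool", "arguments": {"steps": "0 0 0 0 0 -0.3 -1; 0 0 0 0 0 -1 -1; 0 0 0 0 0 -1.5 -1; 0 0 0 0 0 0 -1; 0 0 0 0 0 0 -1"}}

```text
clock: 11.98
tool_pos: [0.5179, 0.1522, 0.1468]
eef_rot: [0.999, -0.039, 0.001, -0.0]
wrist_force: [0.0, -0.3, -1.7]
grip_width: 0.047
```

```bash
python3 look.py m1 .518 .152 .14 .2 ;  python3 nav.py .656 -.041 .24 0
```

```text
scene 518 [0.5196 0.1445 0.1681] ((518.4519653320312, 148.28724670410156), 41.208839416503906)
t 12.08 tcp [0.5166 0.1521 0.1451] phi -4.53 tilt 0.04 grip 0.0468 F [ 0.1  0.  -2.6] q [ 0.06  0.15  1.78 -0.    1.21  0.14]
in tool axes at phi -4.5: shift cm [15.42 18.15 -9.49]
in tool axes at phi 0.0: shift cm [13.94 19.31 -9.49]
turn about z rad -0.079
```

View pics/scene_m1.png

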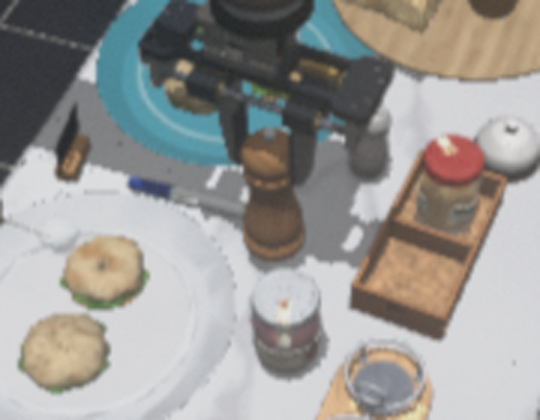

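The mill is lifted and upright, held at about (270,155) in the crop. Carrying it over to the wide ring.

{"name": "drive_tool", "arguments": {"steps": "0 0 0 0 0 -1 -1; 0 0 0 0 0 -2.5 -1; 0 0 0 0 0 -3 -1; 0 0 0 0 0 -2.3 -1; 0 0 0 0 0 -1 -1; 0 0 0 0.7 0.8 0 -1; 0 0 0 1.8 2.2 0 -1; 0 0 0 2.2 2.6 0 -1"}}

```text
clock: 12.75
tool_pos: [0.5587, 0.0926, 0.2418]
eef_rot: [0.999, -0.038, -0.001, -0.0]
wrist_force: [0.5, -0.4, -2.1]
grip_width: 0.0468
```

{"name": "drive_tool", "arguments": {"steps": "0 0 0 2.2 2.6 0 -1; 0 0 0 2.2 2.6 0 -1; 0 0 0 2.2 2.6 0 -1; 0 0 0 2 2.4 0 -1; 0 0 0 1.5 1.7 0 -1; 0 0 0 0.6 0.6 0 -1; 0 0 0 0 0 0 -1; 0 0 0 0 0 0 -1"}}

```text
clock: 13.42
tool_pos: [0.6554, -0.0401, 0.2418]
eef_rot: [0.999, -0.04, -0.002, -0.001]
wrist_force: [-1.0, 0.4, -1.3]
grip_width: 0.0469
```

```bash
python3 nav.py .656 -.041 .1276; python3 look.py m2 .656 -.041 .12 .15
```

```text
t 13.42 tcp [ 0.6554 -0.0401  0.2418] phi -4.54 tilt 0.19 grip 0.0469 F [-1.   0.4 -1.3] q [-0.25  0.36  1.33  0.    1.46 -0.17]
in tool axes at phi -4.5: shift cm [ 0.07  0.08 11.42]
scene 162 [ 0.6605 -0.0558  0.1376] ((655.356201171875, -38.144081115722656), 28.828624725341797)
top 22 [ 0.658  -0.01    0.1379] ((658.6466064453125, -11.947465896606445), 13.865008354187012)
```

View pics/scene_m2.png

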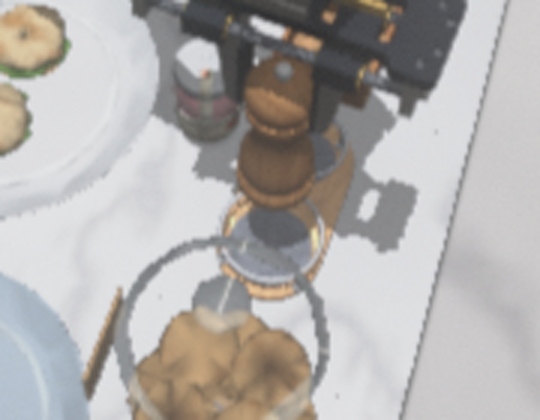

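The mill hangs over the wide ring, foot at about (275,165) and ring at (272,235) in the crop, with its foot centre near (0.657, −0.040). Lowering to just above the ring.

{"name": "drive_tool", "arguments": {"steps": "0 0 0 0 0 0.7 -1; 0 0 0 0 0.1 1.5 -1; 0 0 0 0 0 2 -1; 0 0 0 0 0 1.8 -1; 0 0 0 0 0 0.7 -1; 0 0 0 0 0 0 -1; 0 0 0 0 0 0 -1"}}

```text
clock: 14.1
tool_pos: [0.656, -0.0409, 0.1768]
eef_rot: [0.999, -0.039, -0.0, -0.0]
wrist_force: [-0.3, 0.2, -2.1]
grip_width: 0.0468
```

```bash
python3 nav.py .656 -.041 .1276; python3 look.py m3 .656 -.041 .055 .08 ;python3 - <<'E'
from h import *
A=cloud(load("scene"))
for zl in (.055,.065,.075):
    m=(np.hypot(A[...,0]-.656,A[...,1]+.041)<.045)&(A[...,2]>zl)&(A[...,2]<zl+.01);X=A[m]
    if len(X): print(zl,len(X),X.min(0).round(4),X.max(0).round(4))
E
```

```text
t 14.1 tcp [ 0.656  -0.0409  0.1768] phi -4.49 tilt 0.01 grip 0.0468 F [-0.3  0.2 -2.1] q [-0.25  0.41  1.4   0.    1.34 -0.17]
in tool axes at phi -4.5: shift cm [0.   0.01 4.92]
scene 123 [ 0.6619 -0.0571  0.0716] ((656.841064453125, -39.28913116455078), 28.842275619506836)
top 11 [ 0.6609 -0.0114  0.0737] ((661.1680908203125, -12.052746772766113), 10.177778244018555)
0.055 12 [ 0.6377 -0.0648  0.0604] [ 0.6852 -0.041   0.065 ]
0.065 83 [ 0.628  -0.0678  0.0651] [ 0.6853 -0.0267  0.0749]
0.075 40 [ 0.6307 -0.0649  0.0751] [ 0.6833 -0.0352  0.0848]
```

View pics/scene_m3.png

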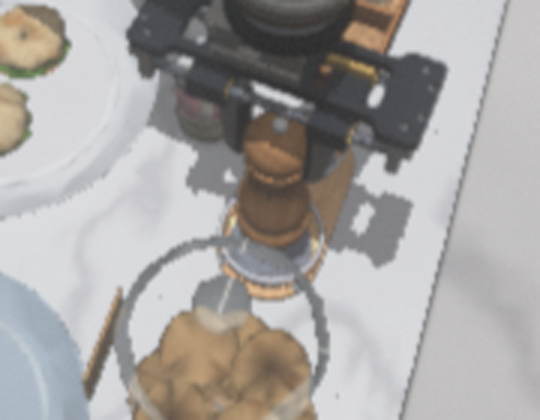

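Foot centre comes out at (0.657, −0.039) and the ring centre at (0.656, −0.041), so it's well inside the margin. Lowering.

{"name": "drive_tool", "arguments": {"steps": "0 0 0 0 0.1 0.5 -1; 0 0 0 0 0 1.2 -1; 0 0 0 0 0 1.2 -1; 0 0 0 0 0 1 -1; 0 0 0 0 0 0.5 -1; 0 0 0 0 0 0.2 -1; 0 0 0 0 0 0 -1; 0 0 0 0 0 0 -1"}}

```text
clock: 14.87
tool_pos: [0.6563, -0.0425, 0.1308]
eef_rot: [0.999, -0.039, 0.0, 0.0]
wrist_force: [0.7, 1.0, -2.7]
grip_width: 0.0467
```

{"name": "drive_tool", "arguments": {"steps": "0 0 0 0 0 0.1 -1; 0 0 0 0 0 0 -1; 0 0 0 0 0 0 -1"}}

```text
clock: 15.12
tool_pos: [0.6563, -0.0425, 0.1301]
eef_rot: [0.999, -0.04, 0.0, 0.0]
wrist_force: [-0.2, -0.3, -2.0]
grip_width: 0.0471
```

{"name": "drive_tool", "arguments": {"steps": "0 0 0 0 0 0.1 -1; 0 0 0 0 0 0 -1; 0 0 0 0 0 0 -1"}}

```text
clock: 15.37
tool_pos: [0.656, -0.0424, 0.1286]
eef_rot: [0.999, -0.04, -0.0, -0.0]
wrist_force: [-0.9, 0.8, -1.7]
grip_width: 0.0467
```

{"name": "drive_tool", "arguments": {"steps": "0 0 0 0 0 0.1 -1; 0 0 0 0 0 0 -1; 0 0 0 0 0 0 -1"}}

```text
clock: 15.62
tool_pos: [0.6562, -0.0425, 0.1277]
eef_rot: [0.999, -0.039, 0.0, 0.0]
wrist_force: [-0.3, 0.2, -1.2]
grip_width: 0.0469
```

{"name": "drive_tool", "arguments": {"steps": "0 0 0 0 0 0.1 -1; 0 0 0 0 0 0 -1; 0 0 0 0 0 0 -1"}}

```text
clock: 15.87
tool_pos: [0.6564, -0.0424, 0.1276]
eef_rot: [0.999, -0.039, 0.0, 0.0]
wrist_force: [-2.6, 0.6, 4.7]
grip_width: 0.0469
```

{"name": "drive_tool", "arguments": {"steps": "0 0 0 0 0 0 0.6; 0 0 0 0 0 0 0.6; 0 0 0 0 0 0 0.6; 0 0 0 0 0 0 0.6; 0 0 0 0 0 -0.5 0.6; 0 0 0 0 0 -1.5 0.6; 0 0 0 0 0 -3 0.6; 0 0 0 0 0 -3 0.6"}}

```text
clock: 16.53
tool_pos: [0.655, -0.0422, 0.2062]
eef_rot: [0.999, -0.04, -0.002, -0.0]
wrist_force: [0.9, -0.4, 0.1]
grip_width: 0.0734
```

{"name": "drive_tool", "arguments": {"steps": "0 0 0 0 0 -3 0.6; 0 0 0 0 0 -1 0.6; 0 0 0 0 0 0 0.6"}}

```text
clock: 16.78
tool_pos: [0.6579, -0.0429, 0.2507]
eef_rot: [0.999, -0.039, 0.004, 0.001]
wrist_force: [-0.1, -0.5, -0.1]
grip_width: 0.0735
```

```bash
python3 nav.py .57 .284 .22 45; python3 look.py m4 .656 -.041 .12 .153 ;python3 - <<'E'
from h import *
for n in("scene","top"):
    A=cloud(load(n))
    for nm,c,zl,zh in(("fin",(.656,-.041),.154,.165),("saltcap",(.57,.284),.08,.095),("jam",(.567,.054),.092,.105)):
        m=(np.hypot(A[...,0]-c[0],A[...,1]-c[1])<.035)&(A[...,2]>zl)&(A[...,2]<zh);X=A[m]
        if len(X): print(n,nm,len(X),X.mean(0).round(4),cv2.minEnclosingCircle((X[:,:2]*1000).astype(np.float32)))
E
```

```text
t 16.78 tcp [ 0.6579 -0.0429  0.2507] phi -4.52 tilt 0.42 grip 0.0735 F [-0.1 -0.5 -0.1] q [-0.25  0.36  1.32  0.    1.46 -0.17]
in tool axes at phi -4.5: shift cm [-11.34 -31.89   3.07]
in tool axes at phi 45.0: shift cm [ 16.9  -29.33   3.07]
turn about z rad -0.864
scene 382 [ 0.6591 -0.0473  0.1427] ((658.1699829101562, -42.110382080078125), 25.365222930908203)
scene fin 23 [ 0.6576 -0.0429  0.1597] ((657.0223999023438, -41.70069122314453), 5.686748504638672)
scene jam 208 [0.563  0.0465 0.0996] ((567.8165893554688, 53.34286117553711), 28.929027557373047)
top saltcap 131 [0.5696 0.285  0.0861] ((569.952880859375, 285.66845703125), 16.30043601989746)
top jam 452 [0.5662 0.0543 0.099 ] ((566.469482421875, 54.40712356567383), 28.425525665283203)
```

View pics/scene_m4.png

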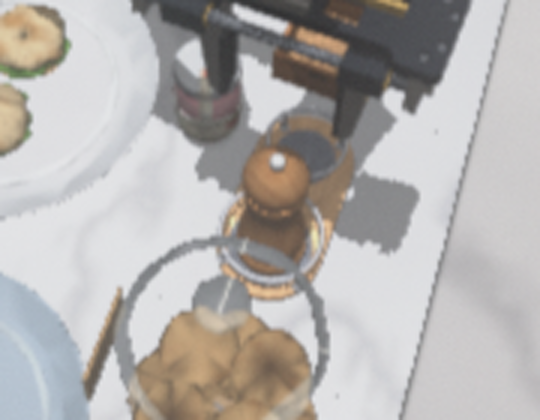

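The mill stands upright in the wide ring, finial at (0.657, −0.042, 0.160). Salt shaker next.

{"name": "drive_tool", "arguments": {"steps": "0 0 0 -0.5 -1.5 0 0.43; 0 0 0 -1.1 -3 0 0.43; 0 0 0 -1.3 -3.7 0 0.43; 0 0 0 -1.3 -3.7 0 0.43; 0 0 0 -1.3 -3.7 0 0.43; 0 0 0 -1.3 -3.7 0 0.43; 0 0 0 -1.3 -3.7 0 0.43; 0 0 0 -1.3 -3.7 0 0.43"}}

```text
clock: 17.55
tool_pos: [0.5807, 0.2337, 0.2439]
eef_rot: [0.999, -0.039, -0.002, 0.0]
wrist_force: [0.4, 0.7, -0.8]
grip_width: 0.0656
```

{"name": "drive_tool", "arguments": {"steps": "0 0 -0.06 -1.2 -3.3 0 0.43; 0 0 -0.115 -0.6 -1.6 0 0.43; 0 0 -0.115 0 0 0 0.43; 0 0 -0.115 0 0 1 0.43; 0 0 -0.115 0 0 2 0.43; 0 0 -0.115 0 0 3 0.43; 0 0 -0.115 0 0 2 0.43; 0 0 -0.1 0 0 0 0.43"}}

```text
clock: 18.22
tool_pos: [0.5627, 0.2807, 0.1579]
eef_rot: [0.925, 0.379, -0.007, -0.001]
wrist_force: [-0.6, -0.1, -0.7]
grip_width: 0.0655
```

{"name": "drive_tool", "arguments": {"steps": "0 0 0 0 0 0 0.43; 0 0 0 0 0 0 0.43"}}

```text
clock: 18.38
tool_pos: [0.5669, 0.2815, 0.1649]
eef_rot: [0.927, 0.375, -0.001, -0.0]
wrist_force: [-0.7, -0.7, 0.2]
grip_width: 0.0654
```

```bash
python3 nav.py .570 .2845 .055
```

```text
t 18.38 tcp [0.5669 0.2815 0.1649] phi 44.04 tilt 0.17 grip 0.0654 F [-0.7 -0.7  0.2] q [ 0.27  0.36  1.49  0.    1.3  -0.5 ]
in tool axes at phi 44.0: shift cm [ 0.43  0.   10.99]
```

{"name": "drive_tool", "arguments": {"steps": "0 0 0 0.3 0 1 0.43; 0 0 0 0.1 0 2 0.43; 0 0 0 0 0 2.5 0.43; 0 0 0 0 0 2.5 0.43; 0 0 0 0 0 2 0.43; 0 0 0 0 0 0.9 0.43; 0 0 0 0 0 0 0.43; 0 0 0 0 0 0 0.43"}}

```text
clock: 19.05
tool_pos: [0.5715, 0.2841, 0.058]
eef_rot: [0.927, 0.376, 0.0, -0.0]
wrist_force: [-0.1, -0.3, -0.1]
grip_width: 0.0658
```

```bash
python3 nav.py .570 .2845 .055
```

```text
t 19.05 tcp [0.5715 0.2841 0.058 ] phi 44.13 tilt 0.03 grip 0.0658 F [-0.1 -0.3 -0.1] q [ 0.27  0.49  1.54  0.    1.11 -0.5 ]
in tool axes at phi 44.1: shift cm [-0.08 -0.13  0.3 ]
```

{"name": "drive_tool", "arguments": {"steps": "0 0 0 0 -0.1 0.3 0.43; 0 0 0 0 0 0 0; 0 0 0 0 0 0 -1; 0 0 0 0 0 0 -1; 0 0 0 0 0 0 -1; 0 0 0 0 0 0 -1; 0 0 0 0 0 0 -1", "grip_force": 15}}

```text
clock: 19.63
tool_pos: [0.5709, 0.2847, 0.0551]
eef_rot: [0.927, 0.376, 0.0, 0.0]
wrist_force: [-0.4, 0.3, 0.9]
grip_width: 0.0376
```

```bash
python3 nav.py .570 .2845 .055; python3 look.py s1 .57 .284 .08 .1
```

```text
t 19.63 tcp [0.5709 0.2847 0.0551] phi 44.17 tilt 0.06 grip 0.0376 F [-0.4  0.3  0.9] q [ 0.27  0.49  1.54  0.    1.11 -0.5 ]
in tool axes at phi 44.2: shift cm [-0.08 -0.05  0.01]
scene 149 [0.5747 0.2815 0.089 ] ((572.0196533203125, 283.47491455078125), 35.99708557128906)
```

View pics/scene_s1.png

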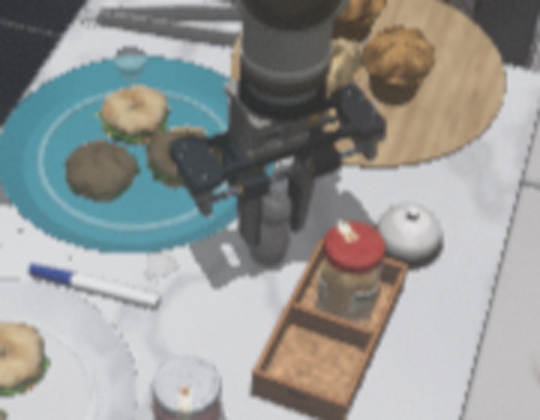

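Shaker gripped upright, shown at (270,215) in the crop. Lifting.

{"name": "drive_tool", "arguments": {"steps": "0 0 0 0 0 -0.3 -1; 0 0 0 0 0 -1 -1; 0 0 0 0 0 -2 -1; 0 0 0 0 0 -2.5 -1; 0 0 0 0 0 -3 -1; 0 0 0 0 0 -2.5 -1; 0 0 0 0 0 -1.2 -1; 0 0 0 0 0 0 -1"}}

```text
clock: 20.4
tool_pos: [0.5726, 0.2852, 0.1839]
eef_rot: [0.927, 0.376, 0.003, 0.0]
wrist_force: [0.2, 1.1, -0.5]
grip_width: 0.0379
```

{"name": "drive_tool", "arguments": {"steps": "0 0 0.06 0 0 0 -1; 0 0 0.11 0 0 0 -1; 0 0 0.11 0 0 0 -1; 0 0 0.11 0 0 0 -1; 0 0 0.11 0 0 0 -1; 0 0 0.11 0 0 0 -1; 0 0 0.11 0 0 0 -1; 0 0 0.08 0 0 0 -1"}}

```text
clock: 21.07
tool_pos: [0.5693, 0.2842, 0.177]
eef_rot: [1.0, -0.017, -0.002, 0.001]
wrist_force: [-0.8, -0.9, -1.3]
grip_width: 0.0377
```

```bash
python3 nav.py .658 .048 .18; python3 look.py s2 .57 .284 .19 .22
```

```text
t 21.07 tcp [0.5693 0.2842 0.177 ] phi -1.97 tilt 0.23 grip 0.0377 F [-0.8 -0.9 -1.3] q [ 0.27  0.36  1.46 -0.    1.33  0.31]
in tool axes at phi -2.0: shift cm [ 9.68 23.3  -0.3 ]
scene 274 [0.5711 0.2778 0.2052] ((570.2119140625, 283.918701171875), 35.99864196777344)
top 24 [0.5695 0.2701 0.1994] ((578.7261352539062, 272.4866943359375), 19.885807037353516)
```

View pics/scene_s2.png

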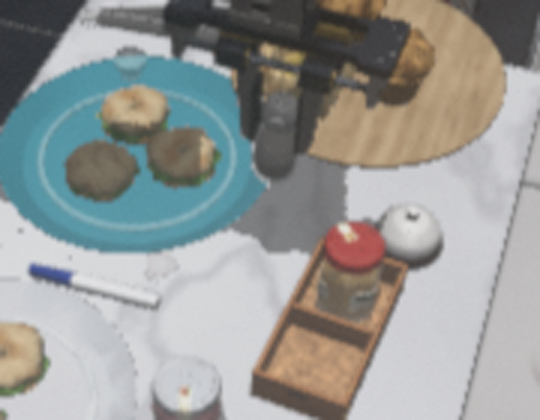

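The shaker hangs straight in the jaws at (278,135) in the crop. Moving over the narrow ring.

{"name": "drive_tool", "arguments": {"steps": "0 0 0 0.3 0.8 0 -1; 0 0 0 0.9 2 0 -1; 0 0 0 1.3 3.2 0 -1; 0 0 0 1.4 3.4 0 -1; 0 0 0 1.4 3.4 0 -1; 0 0 0 1.4 3.4 0 -1; 0 0 0 1.4 3.2 0 -1; 0 0 0 1 2.4 0 -1"}}

```text
clock: 21.83
tool_pos: [0.6556, 0.0604, 0.1788]
eef_rot: [1.0, -0.014, -0.0, 0.0]
wrist_force: [0.2, 0.3, -1.0]
grip_width: 0.0376
```

{"name": "drive_tool", "arguments": {"steps": "0 0 0 0.5 1.2 0.5 -1; 0 0 0 0.1 0.3 1.5 -1; 0 0 0 0 0 2 -1; 0 0 0 0 0 1.5 -1; 0 0 0 0 0 0.5 -1; 0 0 0 0 0 0 -1; 0 0 0 0 0 0 -1"}}

```text
clock: 22.42
tool_pos: [0.6606, 0.0493, 0.1196]
eef_rot: [1.0, -0.014, -0.0, -0.0]
wrist_force: [0.7, 0.0, -0.2]
grip_width: 0.0375
```

```bash
python3 nav.py .658 .048 .0651; python3 look.py s3 .658 .048 .055 .08;python3 - <<'E'
from h import *
A=cloud(load("scene"))
for zl in (.055,.065,.075,.085):
    m=(np.hypot(A[...,0]-.658,A[...,1]-.048)<.04)&(A[...,2]>zl)&(A[...,2]<zl+.01);X=A[m]
    if len(X): print(zl,len(X),X.min(0).round(4),X.max(0).round(4))
E
```

```text
t 22.42 tcp [0.6606 0.0493 0.1196] phi -1.6 tilt 0.02 grip 0.0375 F [ 0.7  0.  -0.2] q [-0.11  0.47  1.43  0.    1.24 -0.08]
in tool axes at phi -1.6: shift cm [-0.26  0.14  5.45]
scene 27 [0.6619 0.0363 0.0733] ((662.3258666992188, 30.69634437561035), 22.068510055541992)
0.065 18 [0.6436 0.0334 0.0665] [0.678  0.0462 0.075 ]
0.075 23 [0.6435 0.0091 0.0758] [0.6797 0.0465 0.0848]
0.085 27 [0.6427 0.0321 0.0851] [0.6782 0.0425 0.0933]
```

View pics/scene_s3.png

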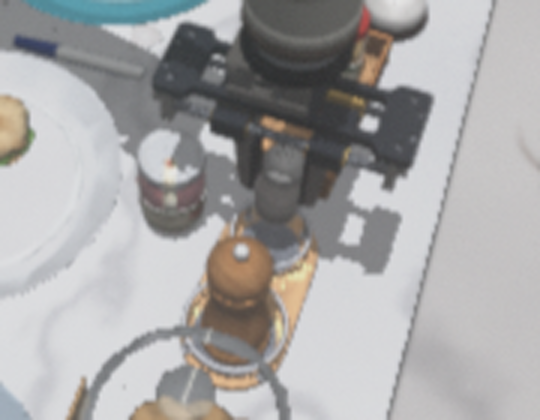

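The shaker is over the narrow ring but a few mm far in +x and +y. I'll correct that and lower it.

{"name": "drive_tool", "arguments": {"steps": "0 0 0 -0.25 0.25 0 -1; 0 0 0 0 0 0.6 -1; 0 0 0 0 0 1.2 -1; 0 0 0 0 0 0.8 -1; 0 0 0 0 0 0.2 -1; 0 0 0 0 0 0 -1; 0 0 0 0 0 0 -1"}}

```text
clock: 23.1
tool_pos: [0.658, 0.0465, 0.0911]
eef_rot: [1.0, -0.014, -0.0, -0.0]
wrist_force: [0.5, 0.0, -1.4]
grip_width: 0.0377
```

```bash
python3 nav.py .658 .048 .0651; python3 look.py s4 .658 .048 .045 .075
```

```text
t 23.1 tcp [0.658  0.0465 0.0911] phi -1.66 tilt 0.04 grip 0.0377 F [ 0.5  0.  -1.4] q [-0.11  0.5   1.45 -0.    1.19 -0.08]
in tool axes at phi -1.7: shift cm [-0.   -0.15  2.6 ]
scene 84 [0.6592 0.0332 0.063 ] ((657.9930419921875, 42.45132827758789), 19.584611892700195)
```

View pics/scene_s4.png

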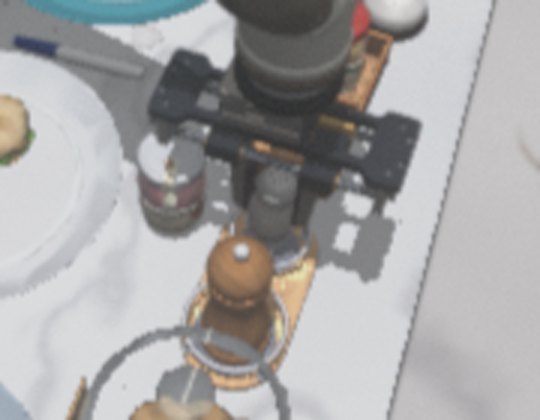

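The foot is at ring height, centred in the ring at about (272,235) in the crop. Continuing down.

{"name": "drive_tool", "arguments": {"steps": "0 0 0 0 -0.1 0.5 -1; 0 0 0 0 0 0.9 -1; 0 0 0 0 0 0.6 -1; 0 0 0 0 0 0.3 -1; 0 0 0 0 0 0 -1; 0 0 0 0 0 0 -1"}}

```text
clock: 23.7
tool_pos: [0.6579, 0.0475, 0.0681]
eef_rot: [1.0, -0.015, -0.0, -0.0]
wrist_force: [0.4, 0.2, -0.7]
grip_width: 0.0379
```

{"name": "drive_tool", "arguments": {"steps": "0 0 0 0 0 0.1 -1; 0 0 0 0 0 0 -1; 0 0 0 0 0 0 -1"}}

```text
clock: 23.95
tool_pos: [0.6584, 0.0474, 0.0679]
eef_rot: [1.0, -0.015, 0.0, 0.0]
wrist_force: [-0.0, 0.2, -1.4]
grip_width: 0.0378
```

{"name": "drive_tool", "arguments": {"steps": "0 0 0 0 0 0.1 -1; 0 0 0 0 0 0 -1; 0 0 0 0 0 0 -1"}}

```text
clock: 24.2
tool_pos: [0.6582, 0.0475, 0.0666]
eef_rot: [1.0, -0.014, 0.0, -0.0]
wrist_force: [0.8, -0.6, -0.8]
grip_width: 0.0379
```

{"name": "drive_tool", "arguments": {"steps": "0 0 0 0 0 0.1 -1; 0 0 0 0 0 0 -1; 0 0 0 0 0 0 -1"}}

```text
clock: 24.45
tool_pos: [0.6581, 0.0475, 0.0655]
eef_rot: [1.0, -0.014, -0.0, 0.0]
wrist_force: [0.8, -1.4, -1.0]
grip_width: 0.0379
```

{"name": "drive_tool", "arguments": {"steps": "0 0 0 0 0 0.1 -1; 0 0 0 0 0 0 -1; 0 0 0 0 0 0 -1"}}

```text
clock: 24.7
tool_pos: [0.6584, 0.0475, 0.0651]
eef_rot: [1.0, -0.014, 0.0, 0.0]
wrist_force: [-1.7, 0.3, 2.7]
grip_width: 0.0378
```

Contact. Releasing with a modest opening and rising.

{"name": "drive_tool", "arguments": {"steps": "0 0 0 0 0 0 0.4; 0 0 0 0 0 0 0.4; 0 0 0 0 0 0 0.4; 0 0 0 0 0 0 0.4; 0 0 0 0 0 -0.5 0.4; 0 0 0 0 0 -1.5 0.4; 0 0 0 0 0 -3 0.4; 0 0 0 0 0 -3 0.4"}}

```text
clock: 25.37
tool_pos: [0.6571, 0.0476, 0.1443]
eef_rot: [1.0, -0.014, -0.002, -0.0]
wrist_force: [0.1, 1.0, -0.2]
grip_width: 0.0642
```

{"name": "drive_tool", "arguments": {"steps": "0 0 0 0 0 -3.5 0.4; 0 0 0 0 0 -3 0.4; 0 0 0 0 0 -1.5 1; 0 0 0 0 0 0 1; 0 0 0 0 0 0 1"}}

```text
clock: 25.78
tool_pos: [0.6586, 0.0474, 0.2254]
eef_rot: [1.0, -0.015, 0.001, 0.0]
wrist_force: [0.3, -0.5, -0.4]
grip_width: 0.0824
```

```bash
python3 nav.py .567 .054 .21 90; python3 look.py s5 .658 .048 .092 .105 .03;  python3 - <<'E'
from h import *
for n in("scene","top"):
    A=cloud(load(n))
    for nm,c,zl,zh in(("fin",(.656,-.041),.154,.165),("jam",(.567,.054),.092,.105),("honey",(.6585,.249),.09,.1)):
        m=(np.hypot(A[...,0]-c[0],A[...,1]-c[1])<.035)&(A[...,2]>zl)&(A[...,2]<zh);X=A[m]
        if len(X): print(n,nm,len(X),X.mean(0).round(4),cv2.minEnclosingCircle((X[:,:2]*1000).astype(np.float32)))
E
```

```text
t 25.78 tcp [0.6586 0.0474 0.2254] phi -1.66 tilt 0.11 grip 0.0824 F [ 0.3 -0.5 -0.4] q [-0.11  0.38  1.34 -0.    1.42 -0.08]
in tool axes at phi -1.7: shift cm [-9.18 -0.39  1.54]
in tool axes at phi 90.0: shift cm [ 0.66 -9.16  1.54]
turn about z rad -1.6
scene 113 [0.6603 0.0465 0.0978] ((659.807373046875, 48.013710021972656), 16.169965744018555)
scene fin 23 [ 0.6576 -0.0428  0.1595] ((657.548583984375, -42.582401275634766), 4.961856365203857)
scene jam 383 [0.5689 0.0523 0.1001] ((566.8909912109375, 54.53540802001953), 29.68802261352539)
scene honey 63 [0.6643 0.2459 0.0947] ((661.8050537109375, 245.24905395507812), 26.4834041595459)
top fin 24 [ 0.6555 -0.0417  0.1583] ((656.024658203125, -41.8100471496582), 5.671736240386963)
top honey 402 [0.6571 0.2504 0.0942] ((657.49609375, 250.6295928955078), 27.7751522064209)
```

View pics/scene_s5.png

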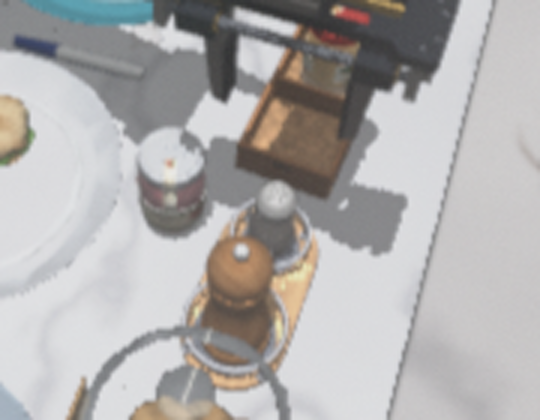

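The shaker stands in the narrow ring with its cap at (0.660, 0.048), and the mill is unchanged. Jam jar next, with jaws along y to keep the body off the dome.

{"name": "drive_tool", "arguments": {"steps": "0 0 -0.06 -1 -0.1 0 1; 0 0 0 -2 -0.15 0 1; 0 0 0 -2.5 -0.15 0 1; 0 0 0 -2.2 -0.25 0 1; 0 0 0 -1.2 -0.2 0 1; 0 0 -0.115 -0.2 0 0 1; 0 0 -0.115 0 0 0 1; 0 0 -0.115 0 0 0 1"}}

```text
clock: 26.55
tool_pos: [0.5655, 0.0539, 0.2222]
eef_rot: [0.982, 0.19, -0.002, -0.001]
wrist_force: [-0.5, -0.2, 0.0]
grip_width: 0.0918
```

{"name": "drive_tool", "arguments": {"steps": "0 0 -0.115 0 0 0 1; 0 0 -0.115 0 0 0 1; 0 0 -0.115 0 0 0 1; 0 0 -0.115 0 0 0 1; 0 0 -0.115 0 0 0 1; 0 0 -0.115 0 0 0 1; 0 0 -0.115 0 0 0 1; 0 0 -0.115 0 0 0 1"}}

```text
clock: 27.22
tool_pos: [0.5657, 0.0539, 0.222]
eef_rot: [0.796, 0.606, -0.002, -0.002]
wrist_force: [-0.3, -0.3, -0.7]
grip_width: 0.0919
```

{"name": "drive_tool", "arguments": {"steps": "0 0 -0.115 0 0 0 1; 0 0 -0.115 0 0 0 1; 0 0 -0.04 0 0 0 1; 0 0 0 0 0 0 1; 0 0 0 0 0 0 1"}}

```text
clock: 27.63
tool_pos: [0.5661, 0.0538, 0.2227]
eef_rot: [0.709, 0.705, -0.001, -0.001]
wrist_force: [0.2, 0.5, 0.1]
grip_width: 0.0919
```

```bash
python3 nav.py .567 .0543 .058 90
```

```text
t 27.63 tcp [0.5661 0.0538 0.2227] phi 89.64 tilt 0.19 grip 0.0919 F [0.2 0.5 0.1] q [-0.12  0.15  1.62 -0.    1.38 -1.68]
in tool axes at phi 89.6: shift cm [ 0.05  0.09 16.47]
in tool axes at phi 90.0: shift cm [ 0.05  0.09 16.47]
turn about z rad -0.006
```

{"name": "drive_tool", "arguments": {"steps": "0 0 0 0 0.05 1 1; 0 0 0 0 0 2.5 1; 0 0 0 0 0 3 1; 0 0 0 0 0 3 1; 0 0 0 0 0 1 1; 0 0 0 0 0 0 1; 0 0 0 0 0 0 1"}}

```text
clock: 28.22
tool_pos: [0.5675, 0.0537, 0.1196]
eef_rot: [0.709, 0.705, -0.0, -0.0]
wrist_force: [-0.1, 0.1, 0.8]
grip_width: 0.0918
```

```bash
python3 nav.py .567 .0543 .058;  python3 look.py j1 .567 .054 .092 .105 .03
```

```text
t 28.22 tcp [0.5675 0.0537 0.1196] phi 89.7 tilt 0.04 grip 0.0918 F [-0.1  0.1  0.8] q [-0.12  0.25  1.71  0.    1.18 -1.68]
in tool axes at phi 89.7: shift cm [ 0.06 -0.05  6.16]
scene 143 [0.5841 0.0522 0.0996] ((572.7041015625, 54.42236328125), 27.65395736694336)
top 137 [0.5492 0.0544 0.0989] ((555.4217529296875, 54.485191345214844), 25.909446716308594)
```

View pics/scene_j1.png

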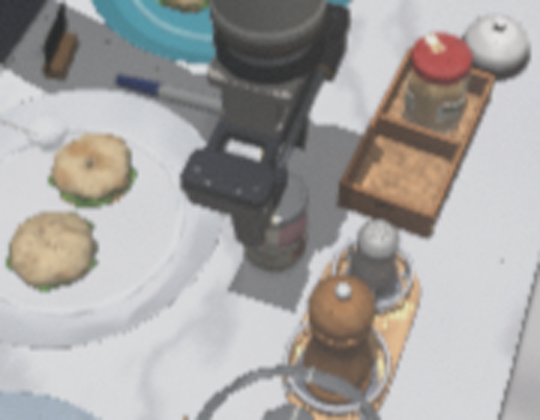

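The fingers straddle the jam jar at (275,220) in the crop, clear of the mill and the dome. Continuing down.

{"name": "drive_tool", "arguments": {"steps": "0 0 0 0.05 0 1 1; 0 0 0 0 0 2 1; 0 0 0 0 0 2 1; 0 0 0 0 0 1 1; 0 0 0 0 0 0 1; 0 0 0 0 0 0 1"}}

```text
clock: 28.82
tool_pos: [0.5677, 0.0543, 0.0598]
eef_rot: [0.709, 0.705, -0.0, -0.0]
wrist_force: [0.4, 0.2, 0.6]
grip_width: 0.0918
```

{"name": "drive_tool", "arguments": {"steps": "0 0 0 0 0 0 0; 0 0 0 0 0 0 -1; 0 0 0 0 0 0 -1; 0 0 0 0 0 0 -1; 0 0 0 0 0 0 -1; 0 0 0 0 0 0 -1", "grip_force": 28}}

```text
clock: 29.32
tool_pos: [0.5679, 0.0544, 0.0601]
eef_rot: [0.709, 0.705, 0.0, 0.0]
wrist_force: [-0.5, 1.7, 1.6]
grip_width: 0.0582
```

```bash
python3 nav.py .567 .0543 .058
```

```text
t 29.32 tcp [0.5679 0.0544 0.0601] phi 89.71 tilt 0.05 grip 0.0582 F [-0.5  1.7  1.6] q [-0.12  0.34  1.74  0.    1.06 -1.68]
in tool axes at phi 89.7: shift cm [-0.01 -0.09  0.21]
```

{"name": "drive_tool", "arguments": {"steps": "0 0 0 0 0 -0.3 -1; 0 0 0 0 0 -1 -1; 0 0 0 0 0 -2 -1; 0 0 0 0 0 -2.5 -1; 0 0 0 0 0 -2.5 -1; 0 0 0 0 0 -2.5 -1; 0 0 0 0 0 -1.2 -1; 0 0 0 0 0 0 -1"}}

```text
clock: 29.98
tool_pos: [0.5695, 0.054, 0.1832]
eef_rot: [0.709, 0.705, 0.002, 0.002]
wrist_force: [0.7, 0.7, -4.1]
grip_width: 0.058
```

{"name": "drive_tool", "arguments": {"steps": "0 0 0.05 0 0 0 -1; 0 0 0.1 0 0 0 -1; 0 0 0.115 0 0 0 -1; 0 0 0.115 0 0 0 -1; 0 0 0.115 0 0 0 -1; 0 0 0.115 0 0 0 -1; 0 0 0.115 0 0 0 -1; 0 0 0.115 0 0 0 -1"}}

```text
clock: 30.65
tool_pos: [0.5661, 0.0544, 0.1771]
eef_rot: [0.936, 0.352, -0.002, -0.001]
wrist_force: [-0.1, -0.1, -4.4]
grip_width: 0.0578
```

{"name": "drive_tool", "arguments": {"steps": "0 0 0.115 0 0 0 -1; 0 0 0.115 0 0 0 -1; 0 0 0.115 0 0 0 -1; 0 0 0.115 0 0 0 -1; 0 0 0.115 0 0 0 -1; 0 0 0.115 0 0 0 -1; 0 0 0.08 0 0 0 -1; 0 0 0.035 0 0 0 -1"}}

```text
clock: 31.32
tool_pos: [0.5661, 0.0543, 0.1771]
eef_rot: [0.999, -0.041, -0.002, -0.0]
wrist_force: [0.5, 0.6, -3.9]
grip_width: 0.0583
```

```bash
python3 nav.py .6516 .1635 .18 -4.5
```

```text
t 31.32 tcp [0.5661 0.0543 0.1771] phi -4.74 tilt 0.24 grip 0.0583 F [ 0.5  0.6 -3.9] q [-0.12  0.19  1.67 -0.    1.29 -0.03]
in tool axes at phi -4.7: shift cm [  7.62 -11.58  -0.29]
in tool axes at phi -4.5: shift cm [  7.67 -11.55  -0.29]
turn about z rad -0.004
```

{"name": "drive_tool", "arguments": {"steps": "0 0 0 0.5 -0.8 0 -1; 0 0 0 1.3 -2 0 -1; 0 0 0 1.8 -2.7 0 -1; 0 0 0 1.8 -2.7 0 -1; 0 0 0 1.4 -2 0 -1; 0 0 0 0.7 -1 0.5 -1; 0 0 0 0.1 -0.3 1.5 -1; 0 0 0 0 0 2 -1"}}

```text
clock: 31.98
tool_pos: [0.6531, 0.1642, 0.1387]
eef_rot: [0.999, -0.038, 0.001, -0.0]
wrist_force: [0.1, -0.4, -5.3]
grip_width: 0.058
```

{"name": "drive_tool", "arguments": {"steps": "0 0 0 0 0 1 -1; 0 0 0 0 0 0 -1; 0 0 0 0 0 0 -1"}}

```text
clock: 32.23
tool_pos: [0.651, 0.1624, 0.1277]
eef_rot: [0.999, -0.04, -0.002, 0.0]
wrist_force: [-0.3, -0.3, -3.8]
grip_width: 0.058
```

```bash
python3 nav.py .6516 .1635 .068; python3 look.py j2 .6516 .1635 .08 .11;python3 - <<'E'
from h import *
A=cloud(load("scene"))
for zl in (.07,.08,.09,.1,.155):
    m=(np.hypot(A[...,0]-.6516,A[...,1]-.1635)<.042)&(A[...,2]>zl)&(A[...,2]<zl+.01);X=A[m]
    if len(X): print(zl,len(X),X.min(0).round(4),X.max(0).round(4))
E
```

```text
t 32.23 tcp [0.651  0.1624 0.1277] phi -4.54 tilt 0.21 grip 0.058 F [-0.3 -0.3 -3.8] q [ 0.06  0.49  1.39 -0.    1.27  0.14]
in tool axes at phi -4.5: shift cm [ 0.05 -0.12  5.97]
scene 119 [0.6546 0.1413 0.096 ] ((652.9918823242188, 156.18338012695312), 27.39256477355957)
0.07 29 [0.6321 0.1378 0.0702] [0.6739 0.1515 0.08  ]
0.08 34 [0.626  0.1367 0.0802] [0.6771 0.1564 0.0897]
0.09 40 [0.6271 0.1353 0.0908] [0.6794 0.1633 0.1   ]
0.1 45 [0.6265 0.1341 0.1006] [0.6785 0.1538 0.11  ]
0.155 78 [0.6105 0.1345 0.1551] [0.6905 0.1756 0.165 ]
```

View pics/scene_j2.png

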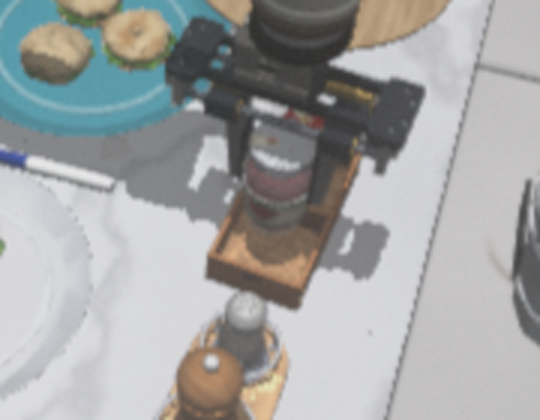

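The jam jar is centred over the near bay: front edge y≈0.135 gives a centre near (0.653, 0.165). Lowering.

{"name": "drive_tool", "arguments": {"steps": "0 0 0 0 0 0.6 -1; 0 0 0 0 0 1.4 -1; 0 0 0 0 0 1.6 -1; 0 0 0 0 0 1.2 -1; 0 0 0 0 0 0.6 -1; 0 0 0 0 0 0.2 -1; 0 0 0 0 0 0 -1; 0 0 0 0 0 0 -1"}}

```text
clock: 33.0
tool_pos: [0.6529, 0.1629, 0.0742]
eef_rot: [0.999, -0.039, 0.001, -0.0]
wrist_force: [-0.9, 0.5, -5.1]
grip_width: 0.0582
```

{"name": "drive_tool", "arguments": {"steps": "0 0 0 0 0 0.1 -1; 0 0 0 0 0 0 -1; 0 0 0 0 0 0 -1"}}

```text
clock: 33.25
tool_pos: [0.6528, 0.1629, 0.0733]
eef_rot: [0.999, -0.039, 0.001, -0.0]
wrist_force: [0.4, 0.1, -3.5]
grip_width: 0.0584
```

{"name": "drive_tool", "arguments": {"steps": "0 0 0 0 0 0.1 -1; 0 0 0 0 0 0.1 -1; 0 0 0 0 0 0.1 -1; 0 0 0 0 0 0.1 -1; 0 0 0 0 0 0 -1; 0 0 0 0 0 0 -1"}}

```text
clock: 33.75
tool_pos: [0.6523, 0.1629, 0.0684]
eef_rot: [0.999, -0.039, -0.0, 0.0]
wrist_force: [-0.1, 0.4, -3.9]
grip_width: 0.0577
```

{"name": "drive_tool", "arguments": {"steps": "0 0 0 0 0 0.1 -1; 0 0 0 0 0 0 -1; 0 0 0 0 0 0 -1"}}

```text
clock: 34.0
tool_pos: [0.6525, 0.1629, 0.0681]
eef_rot: [0.999, -0.039, 0.0, -0.0]
wrist_force: [-1.6, 0.7, -0.8]
grip_width: 0.0582
```

{"name": "drive_tool", "arguments": {"steps": "0 0 0 0 0 0.1 -1; 0 0 0 0 0 0 -1; 0 0 0 0 0 0 -1"}}

```text
clock: 34.25
tool_pos: [0.6526, 0.1629, 0.0681]
eef_rot: [0.999, -0.039, 0.0, 0.0]
wrist_force: [-3.8, -0.2, 5.1]
grip_width: 0.0581
```

Seated. Releasing and retreating.

{"name": "drive_tool", "arguments": {"steps": "0 0 0 0 0 0 0.7; 0 0 0 0 0 0 0.7; 0 0 0 0 0 0 0.7; 0 0 0 0 0 0 0.7; 0 0 0 0 0 -0.5 0.7; 0 0 0 0 0 -1.5 0.7; 0 0 0 0 0 -3 0.7; 0 0 0 0 0 -3 0.7"}}

```text
clock: 34.92
tool_pos: [0.6517, 0.1628, 0.1475]
eef_rot: [0.999, -0.04, -0.001, 0.0]
wrist_force: [-0.8, -0.1, 0.5]
grip_width: 0.0781
```

{"name": "drive_tool", "arguments": {"steps": "0 0 0 0 0 -3 0.7; 0 0 0 0 0 -3 0.7; 0 0 0 0 0 -2 0.7; 0 0 0 -2 0 0 0.7; 0 0 0 -3.5 0 0 0.7; 0 0 0 -3.5 0 0 0.7; 0 0 0 -2 0 0 0.7; 0 0 0 0 0 0 0.7"}}

```text
clock: 35.58
tool_pos: [0.5398, 0.1724, 0.228]
eef_rot: [0.999, -0.039, -0.0, -0.0]
wrist_force: [0.1, 1.1, 0.4]
grip_width: 0.0777
```

```bash
python3 nav.py .567 .0543 .058;  python3 look.py e1 .655 .1 .1 .1
python3 - <<'E'
from h import *
from math import cos,sin
for n in("scene","top"):
    A=cloud(load(n))
    for nm,c,zl,zh in(("fin",(.656,-.041),.154,.165),("saltcap",(.658,.048),.092,.105),("jam",(.652,.164),.1,.113),("honey",(.6585,.249),.088,.1),("bell",(.69,.34),.02,.07),("pen",(.42,.187),.009,.022)):
        m=(np.hypot(A[...,0]-c[0],A[...,1]-c[1])<(.035 if nm!="pen" else .06))&(A[...,2]>zl)&(A[...,2]<zh);X=A[m]
        if len(X): print(n,nm,len(X),X.mean(0).round(4),cv2.minEnclosingCircle((X[:,:2]*1000).astype(np.float32)),X[:,2].max().round(3))
E
```

```text
t 35.58 tcp [0.5398 0.1724 0.228 ] phi -4.44 tilt 0.02 grip 0.0777 F [0.1 1.1 0.4] q [0.1  0.14 1.62 0.   1.38 0.17]
in tool axes at phi -4.4: shift cm [ 3.63 11.56 17.  ]
scene fin 23 [ 0.6576 -0.0428  0.1597] ((657.5501708984375, -42.097740173339844), 5.240374565124512) 0.163
scene saltcap 110 [0.6604 0.0469 0.0975] ((660.0808715820312, 47.76423263549805), 15.976764678955078) 0.103
scene jam 337 [0.6534 0.161  0.1078] ((652.4432983398438, 163.44259643554688), 28.71177864074707) 0.112
scene honey 280 [0.6588 0.2492 0.095 ] ((658.4371948242188, 250.84727478027344), 28.195270538330078) 0.099
scene bell 266 [0.6956 0.3411 0.0342] ((693.9107666015625, 347.9886169433594), 31.669057846069336) 0.056
scene pen 369 [0.4155 0.1732 0.0159] ((419.5392761230469, 186.9964599609375), 59.54603958129883) 0.022
top fin 24 [ 0.6554 -0.0416  0.1587] ((655.9423828125, -41.769901275634766), 5.693543434143066) 0.162
top saltcap 116 [0.6584 0.0486 0.097 ] ((659.22802734375, 48.91813659667969), 15.530102729797363) 0.101
top pen 281 [0.4224 0.2041 0.0156] ((420.6584777832031, 193.9507598876953), 53.676231384277344) 0.022
```

View pics/scene_e1.png

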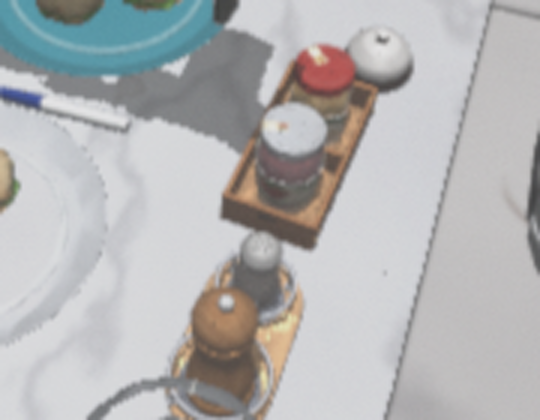

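View pics/top_e1.png

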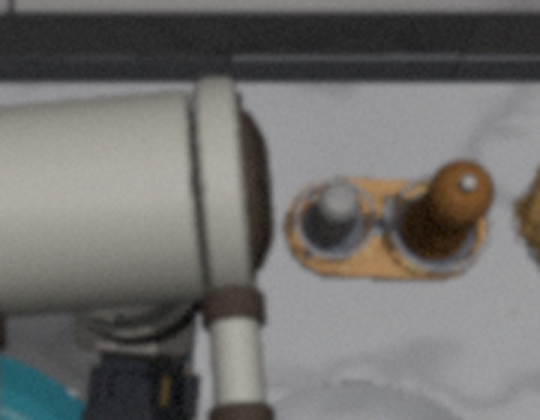

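All four are in place and upright, pen and bell are where they were, and the gripper touches nothing. Handing in.

```bash
python3 -c "
from station import arm
print(arm.sign_off())"
```

```text
the job is handed in; nothing more can be done
None
```

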